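# Mount a toroidal transformer on its chassis stud

### The job

Put the toroidal transformer and its mounting set on the upright stud in the open grey chassis, ready for the nut: first the black rubber pad flat on the chassis floor, then the yellow ring transformer, then the red fibre washer, and last the steel cup washer with its dome up. Each goes over the stud and must lie flat on the one below; let go of each before fetching the next, and let go of everything at the end. Leave the multimeter, the screwdriver and the solder reel where they are.

Things in the scene. Friction and masses are not known exactly. Their poses are not given: they have to be found in the camera images.
- chassis: Open grey sheet-metal chassis, fixed. Origin: on the stud axis, underside of the floor (bench height), z up. Floor 3 mm thick. Upright brass stud at the origin: 6.6 mm diameter, rounded tip at z = 62 mm. Tray x -78 to 125, y -82 to 82 mm; side walls 30 mm high, white front (-x) and rear panels 40 mm, all 3 mm thick; green circuit board x 82 to 118, up to z = 32 mm.
- base_pad: Black rubber pad, a flat ring: 60 mm outside diameter, 20 mm hole, 6 mm thick. Origin: centre of its underside, z up. 22 g.
- transformer: Toroidal transformer, a yellow tape-wound ring: 62 mm outside diameter, 22 mm hole, 28 mm high, rounded edges, four small flush copper tags on its side. Origin: centre of its underside, z up. About 0.26 to 0.40 kg.
- fibre_washer: Red fibre insulating washer, a flat ring: 56 mm outside diameter, 16 mm hole, 6 mm thick. Origin: centre of its underside, z up. 18 g.
- cup_washer: Bright steel cup washer, a shallow inverted dish: 42 mm outside diameter, upright rim 6 mm high, low dome rising to 9 mm at the 12 mm centre hole. It lies dome up at the start. Origin: centre of its underside (rim plane), z up. 35 g.
- multimeter: Bystander: orange hand-held multimeter lying on the bench, 172 (x) x 84 (y) mm, 48 mm high at its knob. Origin: centre of its underside. Leave it alone.
- screwdriver: Bystander: red-handled screwdriver, about 160 mm long along its x axis, lying across the bench beyond the loose parts. Origin: about its middle, underside. Leave it alone.
- solder_reel: Bystander: standing reel of solder with white flanges, red on top, 60 mm diameter, 44 mm high. Origin: centre of its underside. Leave it alone.

How it is judged:
By the outcome, as a careful person would: the job done as asked, in the order asked, and still so for the second after the job is handed in, with the robot touching nothing.
It also fails if it takes over 106 s, if anything falls off the work surface, if the arm or the gripper's body presses on something with over 40 N, if the wrist force passes 120 N, or if a joint passes its speed limit or range.

### The arm

A 6-joint arm with a two-finger parallel gripper is mounted at the origin on the work surface. World frame = base frame: x ahead of the robot, y to its left, z up, the work surface at z = 0. Lengths are in m, angles in rad, forces in N, time in s.
With the tool pointing down it reaches from about 0.4 to 0.825 m from the base axis. Payload 7 kg.
Tool frame: the origin (TCP) lies between the finger pads; the fingertips stand arm.nose_length ahead of it and the grasp point (between the pads) is the TCP (arm.nose_length is the distance from the TCP to the fingertips, in m); x points along the fingers, z is the direction in which the jaws open and shut, and the axes are right-handed (so a half turn about x gives the same grasp; the last joint's range is limited). The gripper opens to 88 mm and grips with 3 to 60 N. Pads are 19 mm wide; open, the fingers measure 130 mm over their backs; the gripper's body (78 mm by 193 mm) begins 47 mm behind the grasp point.
Start: joints at [1.515, 0.359, 0.012, 0, -1.224, -0.288], TCP at [0.228, 0.635, 0.217] pointing down, gripper open.
Joint ranges: [-3.07, 3.07], [-1.43, 2.12], [-1.02, 1.25], [-3.03, 1.67], [-3.05, -0], [-3.03, 3.03]. Speed limits (rad/s): [2.39, 2.39, 3.01, 3.14, 3.14, 3.14].

### API

Orientations are given as [roll, pitch, yaw] about the fixed x, y, z axes, in that order (R = Rz(yaw) Ry(pitch) Rx(roll)).
In Python, from station import arm, viewer, spotter gives the robot as it stands.
- The arm moves only by the shell command python3 -m handwheel 'ROWS' [FORCE]. ROWS is a JSON object of lists of equal length, an entry for each row: "gripper": the gripper command: -1 is shut, 1 is fully open, values between are in proportion; "travel": the shift along the world's x, y, z each as a share of 500 mm, from -1 to 1, a list of three; "spin": the turn about the world's z as a share of 45 degrees, from -1 to 1. A call has 1 to 20 rows; each row is the pose to reach, as a shift and turn from the pose commanded when the call began; what a row does not reach only later rows make up. A row lasts 1/10 s, in which the tool goes at most 50 mm and 8.59 degrees, less where a joint would pass 70% of its speed; a pose out of reach is approached as far as the arm can. A call with a number of a shift or a turn outside -1 to 1 is refused whole. A call with a gripper value outside its range is refused whole. The fingers move at their own pace and stop on an object; FORCE is the grip in N (left out, the last holds). Time passes only in rows, so rows that repeat a pose let the fingers close. It gives the time, the measured TCP pose, the force and the opening at its end, in the units of the state.
- arm.get_state(): the state, without advancing time (a new reading comes with each control period).
- viewer.grab_frame(name): name is "side" or "top" or "wrist"; returns a dict with "pixels" (420x560x3 uint8, blue, green, red), "fx", "fy", "cx", "cy" (pixels), "k1" (the pictures are not rectified: a ray, as slopes to the right and down, at radius r is drawn at 1 + k1 r^2 times it, then the intrinsics apply), "eye" and "attitude" of the camera in the world. Camera axes: x right, y down, z forward; pixel columns grow to the right and rows downward; lengths in m; the calibration is good to about 2 mm. A picture is of the moment at which its call begins. There is no depth.
- arm.job_done(): hands the job in, once; it reports no verdict.
Trained networks look in the newest picture that a camera, given by its name, has taken for a name from the list of things; names that differ only in an ending like _2 or _b are one class to them, and where a whole thing is asked for, a point or a joint stands for the part that bears it (a point fixed in the world has none). Each returns a list of dicts, best first, with "conf" (0 to 1); they miss things now and then, are a little off and sometimes report something else, mostly with a low value. They report only what shows in the picture. A call takes as long as a camera call.
- spotter.spot_in(camera, label): "rect" ([left, top, right, bottom] in pixels, round what is visible of it).
- spotter.tip_of(camera, label): "at" ([column, row] in pixels: a listed point, or the origin of a listed thing).
The state is a dict: "t": time; "q": joint angles; "qd": joint speeds; "joint_efforts": joint torques, N m; "eef_pos": TCP position; "ee_rot": TCP orientation; "force": force on the tool from outside, world axes, zero at the start; "moment": the same for the moment, N m; "width": finger opening in m.
Only numpy, scipy, OpenCV 4.12 (cv2) and the standard library are available. Lean on these libraries where they do the work, as an engineer would, in place of code of your own. Each camera call takes 0.05 s, during which the arm holds its last target.

## Working session

There is one attempt and no reset: what is moved stays moved. The work goes in short steps, Python scripts to look and compute and a shell command to move; the robot and the scene stay as the last step left them, time stands still between calls to the robot, and variables do not carry over. Pictures are saved under pics/ and viewed, and the job is handed in when it is done.

```bash
mkdir -p pics; ls; cat > h.py <<'E'
import numpy as np, cv2
from station import arm, viewer, spotter
from scipy.spatial.transform import Rotation as R
def grab(n,f):
    d=viewer.grab_frame(n); cv2.imwrite('pics/'+f+'.png',d['pixels']); return d
def rot(d):
    a=np.array(d['attitude'],float)
    if a.shape==(3,3): return a
    return R.from_euler('xyz',a).as_matrix() if a.size==3 else R.from_quat(a).as_matrix()
def pt(d,uv,z):
    K=np.array([[d['fx'],0,d['cx']],[0,d['fy'],d['cy']],[0,0,1.]])
    p=cv2.undistortPoints(np.array([[uv]],float),K,np.array([d['k1'],0,0,0.]))[0,0]
    r=rot(d)@np.array([p[0],p[1],1]); e=np.array(d['eye'])
    return e+r*(z-e[2])/r[2]
def proj(d,P):
    c=rot(d).T@(np.array(P)-np.array(d['eye']))
    x,y=c[:2]/c[2]; s=1+d['k1']*(x*x+y*y)
    return np.array([d['cx']+d['fx']*x*s,d['cy']+d['fy']*y*s])
E
python3 - <<'E'
from h import *
print(arm.get_state(), arm.nose_length)
for n in('side','top','wrist'):
    d=grab(n,n+'0'); print(n,{k:v for k,v in d.items() if k!='pixels'})
    for l in('chassis','base_pad','transformer','fibre_washer','cup_washer','multimeter','screwdriver','solder_reel'):
        print(l,[(np.round(o['rect']),round(o['conf'],2)) for o in spotter.spot_in(n,l)[:2]],[(np.round(o['at'],1),round(o['conf'],2)) for o in spotter.tip_of(n,l)[:2]])
E
```

```text
pics
{'t': 0.0, 'q': array([ 1.51509037e+00,  3.59389220e-01,  1.10600353e-02, -3.60563452e-04,
       -1.22411505e+00, -2.88088567e-01]), 'qd': array([-0.00189995,  0.00154922,  0.00089722, -0.00123717, -0.00082446,
       -0.00073037]), 'joint_efforts': array([ 1.10813248e-04, -5.82710302e+01,  2.93079096e+01,  6.99776977e+00,
        7.21077886e-03, -1.57907593e-04]), 'eef_pos': array([0.22737665, 0.63500586, 0.21631984]), 'ee_rot': array([ 0.08525877,  1.56911391, -1.82945487]), 'force': array([ 0.45533396, -0.62955202,  0.13168963]), 'moment': array([ 0.02317397,  0.00046318, -0.0243621 ]), 'width': 0.08770401109787965} 0.019
side {'fx': 476.78054388053505, 'fy': 476.78054388053505, 'cx': 279.93607975783726, 'cy': 205.33263012369764, 'k1': 0.01760378962124204, 'eye': array([ 0.19761036, -0.41592609,  0.76532227]), 'attitude': array([-2.46179277, -0.00940214, -0.74590171])}
chassis [(array([293., 275., 464., 420.]), 0.68)] [(array([361.1, 359.1]), 0.97)]
base_pad [(array([240., 196., 270., 223.]), 0.6), (array([306., 170., 355., 215.]), 0.3)] [(array([253.7, 212.3]), 0.87)]
trans
[... 1215 characters left out ...]
75)]
multimeter [(array([ 99., 198., 146., 282.]), 0.64)] [(array([125.6, 238. ]), 0.89)]
screwdriver [(array([274., 106., 292., 186.]), 0.82)] [(array([286. , 147.5]), 0.88)]
solder_reel [(array([182., 106., 213., 142.]), 0.9), (array([227., 208., 257., 232.]), 0.32)] [(array([196.4, 129.1]), 0.96)]
wrist {'fx': 291.75022294990094, 'fy': 291.75022294990094, 'cx': 287.7563720634419, 'cy': 206.38795738970725, 'k1': -0.056110141519663606, 'eye': array([0.2909498 , 0.612016  , 0.38507098]), 'attitude': array([ 2.88702384e+00,  3.23155414e-04, -1.91399237e+00])}
chassis [] []
base_pad [] []
transformer [] []
fibre_washer [] []
cup_washer [] []
multimeter [] []
screwdriver [] []
solder_reel [] []
```

```bash
python3 - <<'E'
import cv2
for n in('top0','side0'):
    cv2.imwrite('pics/%sb.png'%n,cv2.resize(cv2.imread('pics/%s.png'%n),(800,600),interpolation=cv2.INTER_CUBIC))
E
```

```text
(no output)
```

View pics/top0b.png

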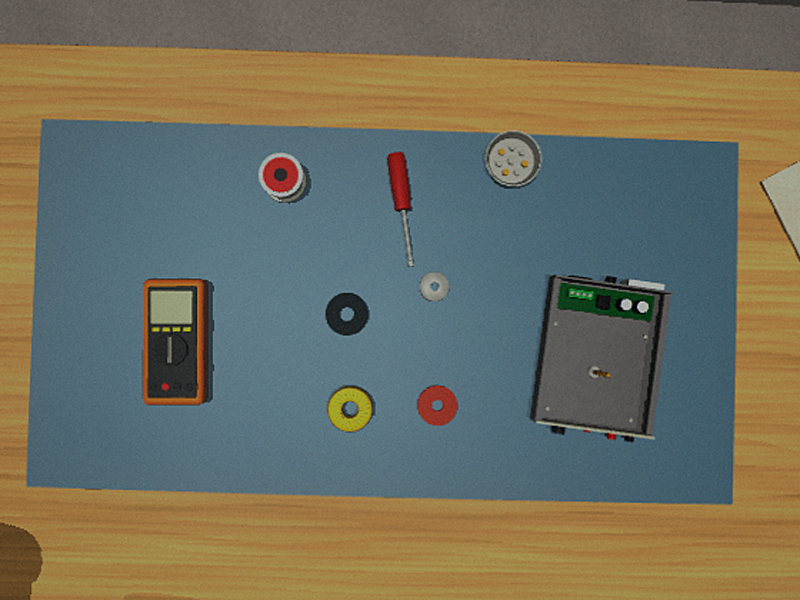

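View pics/side0b.png

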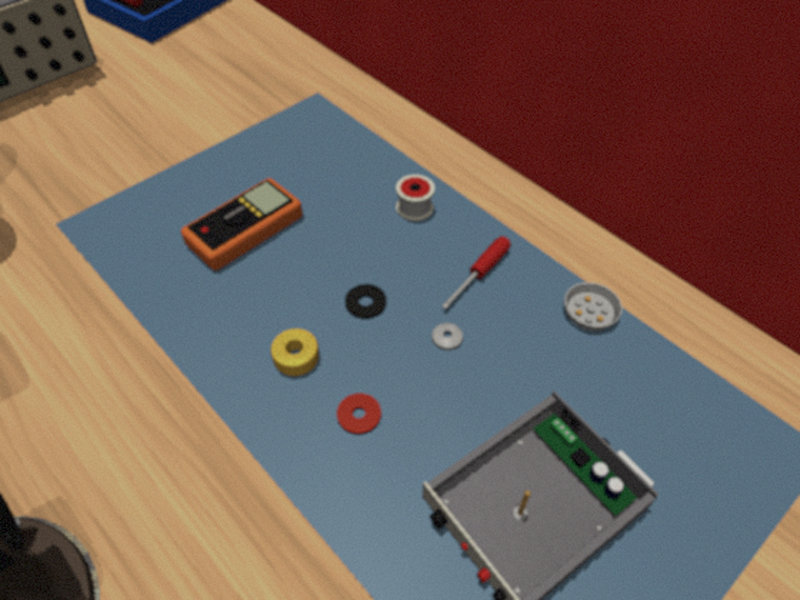

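```bash
cat >> h.py <<'E'
from scipy.optimize import least_squares
def tri(obs):
    # obs: list of (frame, uv) -> 3D
    f=lambda P: np.concatenate([proj(d,P)-uv for d,uv in obs])
    s=least_squares(f,[.55,0,.02]); return s.x,np.abs(s.fun).max()
E
python3 - <<'E'
from h import *
T=viewer.grab_frame('top');S=viewer.grab_frame('side')
hsv=lambda d:cv2.cvtColor(d['pixels'],cv2.COLOR_BGR2HSV)
def ell(d,box,cond):
    l,t,r,b=box; im=hsv(d)[t:b,l:r].astype(int)
    m=cond(im).astype(np.uint8); cs,_=cv2.findContours(m,cv2.RETR_EXTERNAL,cv2.CHAIN_APPROX_NONE)
    c=max(cs,key=cv2.contourArea); e=cv2.fitEllipse(cv2.convexHull(c)) if len(c)>5 else None
    return np.array(e[0])+[l,t],np.round(e[1],1)
C={'pad':lambda h:h[...,2]<60,'yel':lambda h:(h[...,0]>18)&(h[...,0]<35)&(h[...,1]>120),'red':lambda h:((h[...,0]<8)|(h[...,0]>172))&(h[...,1]>120),'cup':lambda h:(h[...,1]<50)&(h[...,2]>110)}
B={'pad':((222,200,264,240),(235,192,275,228)),'yel':((222,262,266,310),(180,225,230,268)),'red':((286,264,328,304),(230,268,272,312)),'cup':((288,185,320,215),(298,222,328,248))}
Z={'pad':.006,'yel':.028,'red':.006,'cup':.006}
for k in C:
    for d,b in zip((T,S),B[k]):
        try:
            c,a=ell(d,b,C[k]); print(k,c.round(1),a,pt(d,c,Z[k]).round(4), pt(d,c,Z[k]-.003).round(4))
        except Exception as e: print(k,e)
for l,z in dict(base_pad=0,transformer=0,fibre_washer=0,cup_washer=0,chassis=0).items():
    for n,d in(('top',T),('side',S)):
        print(l,n,[pt(d,o['at'],z).round(4) for o in spotter.tip_of(n,l)[:1]])
s=arm.get_state(); print(R.from_euler('xyz',s['ee_rot']).as_matrix().round(3))
for n,d,(x,y,w) in(('t',T,(350,180,140)),('s',S,(290,270,150))):
    cv2.imwrite('pics/st_%s.png'%n,cv2.resize(d['pixels'][y:y+w,x:x+w],(600,600),interpolation=cv2.INTER_CUBIC))
E
```

```text
pad [242.4 219.3] [29.4 29.6] [0.5752 0.0562 0.006 ] [0.5752 0.0563 0.003 ]
pad [255.5 210.7] [23.2 27.8] [0.5733 0.0532 0.006 ] [0.5748 0.055  0.003 ]
yel [244.5 285.9] [30.8 31.6] [0.4455 0.0474 0.028 ] [0.4451 0.0475 0.025 ]
yel [206.2 246. ] [32.3 32.7] [0.44  0.038 0.028] [0.441  0.0398 0.025 ]
red [305.7 283.4] [27.2 27.9] [ 0.4509 -0.0739  0.006 ] [ 0.4505 -0.0742  0.003 ]
red [250.8 289.2] [27.4 30. ] [ 0.4498 -0.0766  0.006 ] [ 0.4508 -0.0752  0.003 ]
cup [303.7 199.9] [19.8 20.6] [ 0.6177 -0.0653  0.006 ] [ 0.6179 -0.0656  0.003 ]
cup [312.7 234.2] [18.  22.8] [ 0.6176 -0.0662  0.006 ] [ 0.6192 -0.0648  0.003 ]
base_pad top [array([0.5675, 0.0613, 0.    ])]
base_pad side [array([0.5762, 0.0587, 0.    ])]
transformer top [array([0.4416, 0.0506, 0.    ])]
transformer side [array([0.4402, 0.0526, 0.    ])]
fibre_washer top [array([ 0.4499, -0.0777,  0.    ])]
fibre_washer side [array([ 0.4475, -0.0805,  0.    ])]
cup_washer top [array([ 0.6214, -0.0635,  0.    ])]
cup_washer side [array([ 0.6178, -0.0702,  0.    ])]
chassis top [array([ 0.5031, -0.2946,  0.    ])]
chassis side [array([ 0.5029, -0.2952,  0.    ])]
[[ 0.     0.941 -0.337]
 [ 0.    -0.337 -0.941]
 [-1.     0.    -0.   ]]
```

View pics/st_t.png

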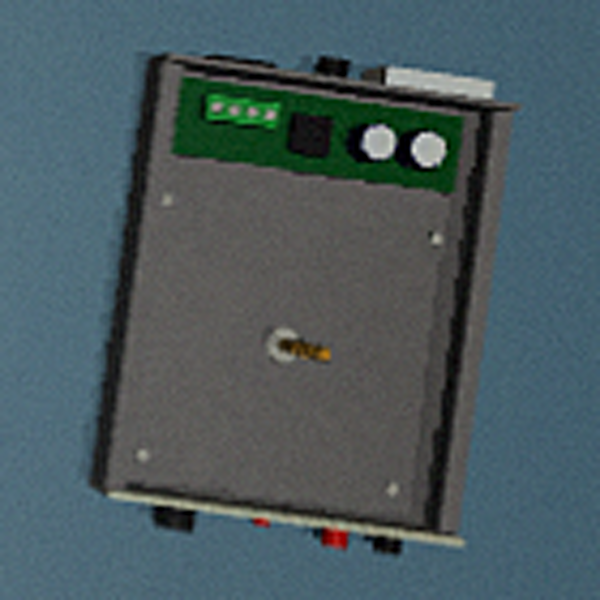

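View pics/st_s.png

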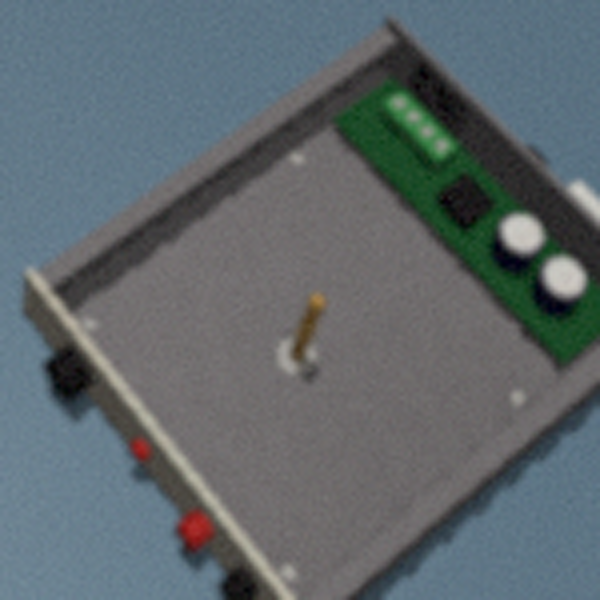

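```bash
python3 - <<'E'
from h import *
T=viewer.grab_frame('top');S=viewer.grab_frame('side')
A=np.array
t1=A([425.8,262.6]);t2=A([369.25,345.25])
print('tip',tri([(T,t1),(S,t2)]),pt(T,t1,.061),pt(S,t2,.061))
print('base',pt(T,[416,260.3],.003),pt(S,[364,358.5],.003))
a=pt(T,[350+105*.2333,180+490*.2333],.04);b=pt(T,[350+465*.2333,180+543*.2333],.04)
print(a,b,np.degrees(np.arctan2(*(b-a)[:2]))-180)
for n,u,v in(('pad',(242.4,219.3),(255.5,210.7)),('yel',(244.5,285.9),(206.2,246)),('red',(305.7,283.4),(250.8,289.2)),('cup',(303.7,199.9),(312.7,234.2))):
    print(n,tri([(T,A(u)),(S,A(v))]))
E
```

```text
tip (array([ 0.50308071, -0.29692602,  0.05949664]), np.float64(0.30689411488481255)) [ 0.50266778 -0.29588948  0.061     ] [ 0.50281486 -0.29746641  0.061     ]
base [ 0.50278872 -0.29587384  0.003     ] [ 0.50442985 -0.29657682  0.003     ]
[ 0.43741113 -0.20443658  0.04      ] [ 0.41731756 -0.36956774  0.04      ] -353.06221354719935
pad (array([0.57545191, 0.05629463, 0.00115723]), np.float64(0.1260730246756907))
yel (array([0.44427886, 0.04730058, 0.01365099]), np.float64(0.38238147312478077))
red (array([ 0.45083288, -0.07457459,  0.00187492]), np.float64(0.2114936135435812))
cup (array([ 0.6179676 , -0.06556323,  0.00481357]), np.float64(0.14692763229794537))
```

```bash
python3 -m handwheel '{"gripper":[1,1,1,1,1,1,1,1,1,1,1,1,1,1],"travel":[[0.7,-0.96,0],[0.7,-0.96,0],[0.7,-0.96,0],[0.7,-0.96,0],[0.7,-0.96,0],[0.7,-0.96,0],[0.7,-0.96,0],[0.7,-0.96,0],[0.7,-0.96,0],[0.7,-0.96,0],[0.7,-0.96,0],[0.7,-0.96,0],[0.7,-0.96,0],[0.7,-0.96,0]],"spin":[0.28,0.28,0.28,0.28,0.28,0.28,0.28,0.28,0.28,0.28,0.28,0.28,0.28,0.28]}' 12
python3 - <<'E'
from h import *
d=grab('wrist','w1'); s=arm.get_state(); print(s['eef_pos'],R.from_euler('xyz',s['ee_rot']).as_matrix().round(3)); print(d['eye'],d['attitude'])
for n,P in (('pad',(.575,.056,.006)),('yel',(.4445,.0473,.028)),('stud',(.503,-.2965,.06)),('cup',(.618,-.0655,.006))): print(n,proj(d,P))
E
```

```text
t: 4.65
eef_pos: [0.5779, 0.1543, 0.217]
ee_rot: [-1.182, 1.57, -2.879]
force: [0.1, -0.0, 0.3]
width: 0.0877
[0.57751182 0.15518046 0.21712443] [[-0.     0.992 -0.125]
 [ 0.    -0.125 -0.992]
 [-1.    -0.     0.   ]]
[0.64482392 0.14507786 0.38474755] [ 2.88668618e+00  7.72679245e-05 -1.69676352e+00]
pad [361.82262072 176.43447334]
yel [377.88500112 273.11824751]
stud [642.97350236 206.84860535]
cup [452.92544404 132.21009814]
```

View pics/w1.png

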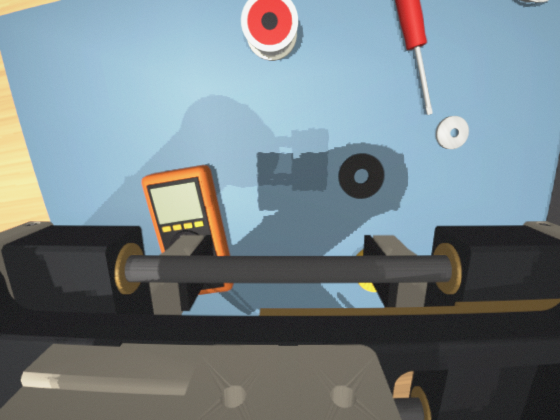

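```bash
python3 -m handwheel '{"gripper":[1,1,1,1,1,1,1,1,1],"travel":[[-0.004,-0.1,0],[-0.004,-0.198,0],[-0.004,-0.198,-0.1],[-0.004,-0.198,-0.2],[-0.004,-0.198,-0.3],[-0.004,-0.198,-0.36],[-0.004,-0.198,-0.37],[-0.004,-0.198,-0.37],[-0.004,-0.198,-0.37]],"spin":[0,0,0,0,0,0,0,0,0]}' 12
python3 - <<'E'
from h import *
p=[]
for i in range(3):
    d=viewer.grab_frame('wrist'); s=arm.get_state(); p.append(s['eef_pos'])
print(np.round(p,4),s['force'])
cv2.imwrite('pics/w2.png',d['pixels'])
for P in((.575,.056,.006),): print(proj(d,P))
E
```

```text
t: 5.6
eef_pos: [0.5769, 0.0577, 0.0343]
ee_rot: [1.986, 1.568, 0.293]
force: [-0.7, 0.5, -0.5]
width: 0.0875
[[0.577  0.0576 0.0345]
 [0.577  0.0574 0.0345]
 [0.5768 0.0572 0.0343]] [-0.75829794 -0.22140675 -0.4344471 ]
[289.16619051 231.21813531]
```

View pics/w2.png

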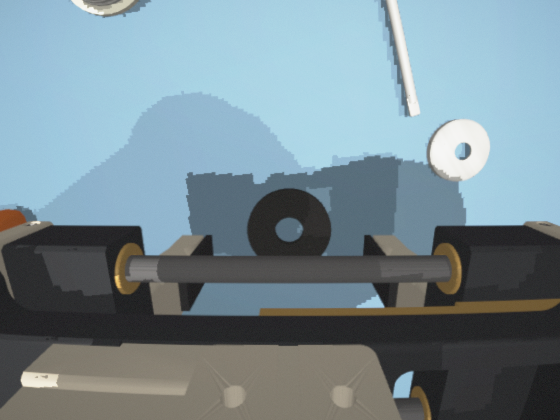

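```bash
python3 -m handwheel '{"gripper":[1,1,1,-1,-1,-1,-1,-1,-1,-1,-1,-1],"travel":[[0,0,-0.02],[0,0,-0.026],[0,0,-0.026],[0,0,-0.026],[0,0,-0.026],[0,0,-0.026],[0,0,-0.026],[0,0,-0.026],[0,0,-0.026],[0,0,-0.026],[0,0,-0.026],[0,0,-0.026]],"spin":[0,0,0,0,0,0,0,0,0,0,0,0]}' 12
python3 - <<'E'
from h import *
p=[]
for i in range(3):
    d=viewer.grab_frame('wrist'); s=arm.get_state(); p.append(s['eef_pos'])
print(np.round(p,4),s['force'],s['width'])
cv2.imwrite('pics/w3.png',d['pixels'])
E
```

```text
t: 6.95
eef_pos: [0.5755, 0.0565, 0.0193]
ee_rot: [-0.952, 1.571, -2.646]
force: [0.5, -0.1, 0.0]
width: 0.0209
[[0.5755 0.0565 0.0193]
 [0.5755 0.0565 0.0193]
 [0.5755 0.0565 0.0193]] [ 0.97298564 -0.67070711 -0.2524217 ] 0.009221000070066647
```

View pics/w3.png

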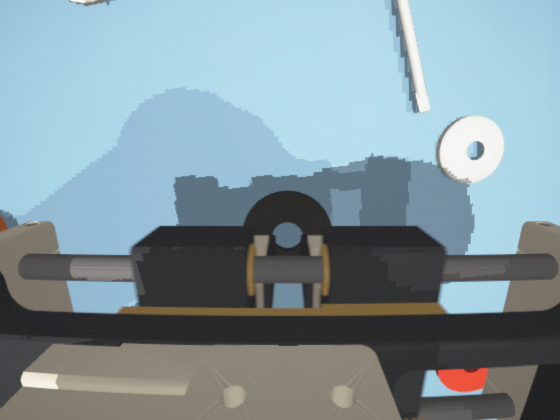

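```bash
python3 - <<'E'
from h import *
for n in('side','top'):
    d=grab(n,n+'4'); 
    u=proj(d,(.575,.056,.02)).astype(int); print(n,u, arm.get_state()['width'])
    x,y=max(u[0]-60,0),max(u[1]-50,0)
    cv2.imwrite('pics/%s4c.png'%n,cv2.resize(d['pixels'][y:y+90,x:x+120],(800,600),interpolation=cv2.INTER_CUBIC))
E
```

```text
side [255 205] 0.005133062011950465
top [242 219] 0.0023252930440634226
```

View pics/side4c.png

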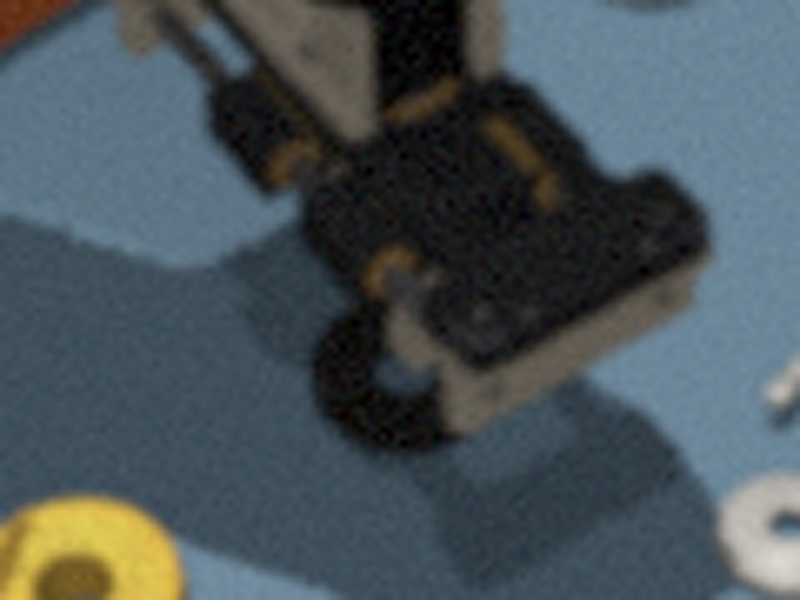

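View pics/top4c.png

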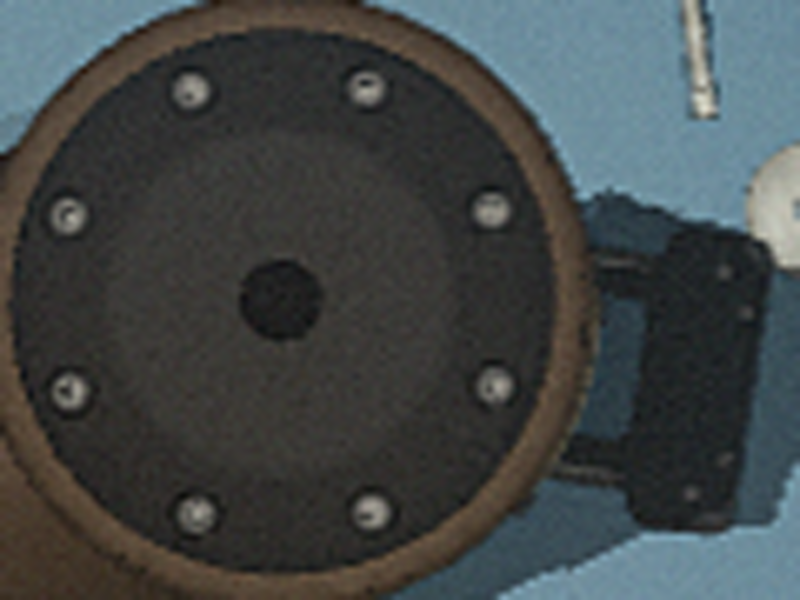

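```bash
python3 - <<'E'
from h import *
d=viewer.grab_frame('side');im=d['pixels'][155:245,195:315].copy();im=cv2.resize(im,(800,600),interpolation=cv2.INTER_CUBIC)
s=arm.get_state();M=R.from_euler('xyz',s['ee_rot']).as_matrix();print(M.round(3),s['eef_pos'],s['width'],s['force'])
q=lambda P:tuple(((proj(d,P)-[195,155])*600/90).astype(int))
for z,c in((0,(0,0,255)),(.006,(0,255,0)),(.012,(255,0,255))):
    for a in np.linspace(0,6.28,60): cv2.circle(im,q((.576+.03*np.cos(a),.0565+.03*np.sin(a),z)),2,c,-1) if z<.01 else 0
    # tool tip rectangle at height z
    for yy in(-.0215,.0215):
        for xx in(-.0095,.0095):
            P=s['eef_pos']+M[:,1]*xx+M[:,2]*yy; cv2.circle(im,q((P[0],P[1],z)),5,c,1)
cv2.imwrite('pics/side5.png',im)
E
```

```text
[[-0.     0.992 -0.124]
 [-0.    -0.124 -0.992]
 [-1.    -0.     0.   ]] [0.57551416 0.05645932 0.01925448] 0.0014360599918248195 [0.71848378 0.10232655 0.44869238]
```

View pics/side5.png

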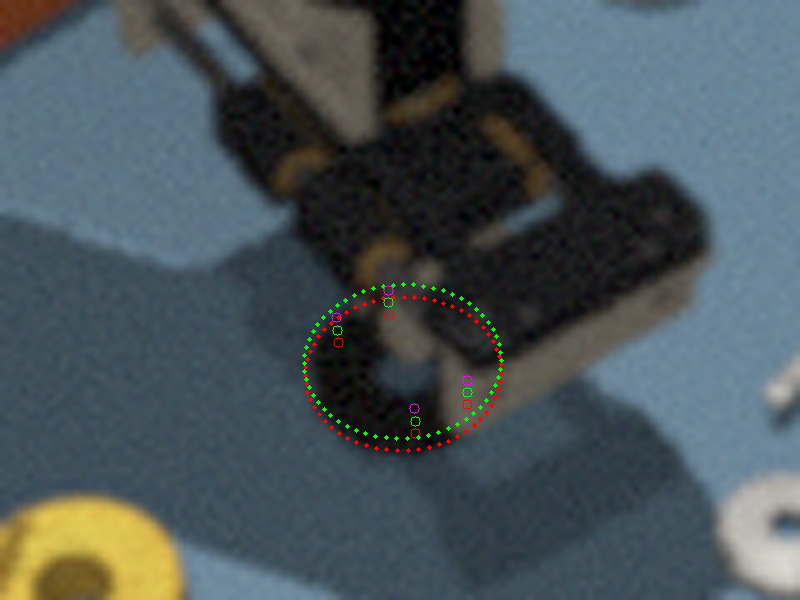

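```bash
python3 -m handwheel '{"gripper":[-1,-1,-1,-1],"travel":[[0,0,0.06],[0,0,0.12],[0,0,0.12],[0,0,0.12]],"spin":[0,0,0,0]}'
python3 - <<'E'
from h import *
for n in('side','wrist'):
    d=grab(n,n+'6'); 
s=arm.get_state();print(s['eef_pos'],s['width'],s['force'])
d=viewer.grab_frame('side')
cv2.imwrite('pics/side6c.png',cv2.resize(d['pixels'][125:245,185:345],(800,600),interpolation=cv2.INTER_CUBIC))
E
```

```text
t: 7.65
eef_pos: [0.5759, 0.0567, 0.08]
ee_rot: [2.203, 1.569, 0.508]
force: [-0.4, 0.1, -0.9]
width: 0.0003
[0.57489162 0.05627828 0.07856834] 0.0005708150309549294 [-0.12897795  0.61672673  1.12545786]
```

View pics/side6c.png

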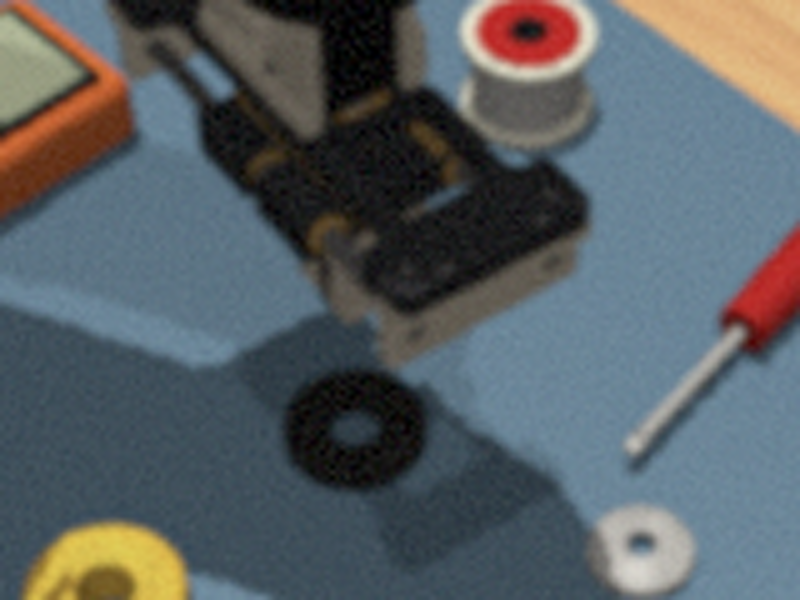

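View pics/wrist6.png

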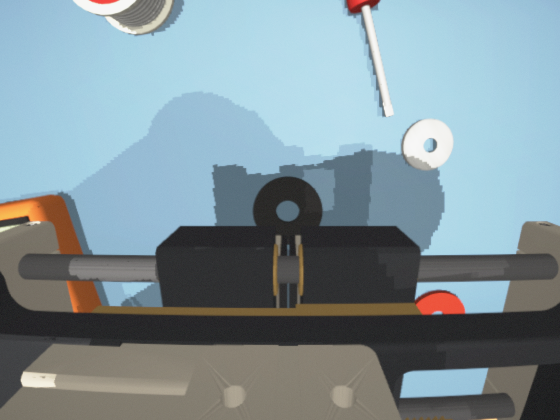

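```bash
python3 - <<'E'
from h import *
d=viewer.grab_frame('side')
for z in(.05,.06,.07,.08): print(z,(proj(d,(.575,.056,z))-[185,125])*5)
p=[arm.get_state()['eef_pos']]; print(p)
d=viewer.grab_frame('wrist')
for z in(.05,.06,.07,.08,.1): print(z,proj(d,(.575,.056,z)))
cv2.imwrite('pics/w6c.png',cv2.resize(d['pixels'][170:320,190:390],(800,600),interpolation=cv2.INTER_CUBIC))
E
```

```text
0.05 [347.66999352 352.35109491]
0.06 [346.84553409 335.77206974]
0.07 [346.00688979 318.91218528]
0.08 [345.15368693 301.7641521 ]
[array([0.57483413, 0.05621907, 0.07823783])]
0.05 [287.02118196 228.54797343]
0.06 [286.99306576 233.38208772]
0.07 [286.96208447 238.71255075]
0.08 [286.92778086 244.61923341]
0.1 [286.84684019 258.57560451]
```

View pics/w6c.png

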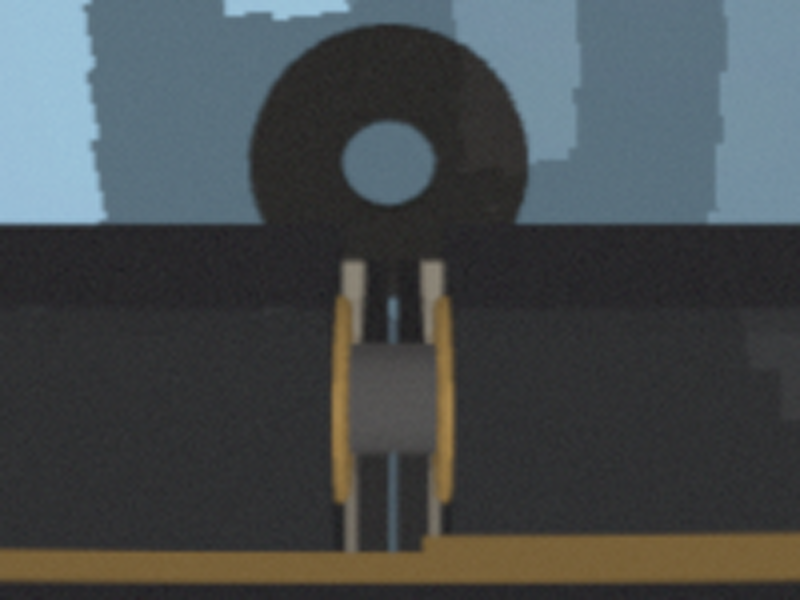

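```bash
python3 -m handwheel '{"gripper":[1,1,1,1,1,1,1,1,1,1,1,1],"travel":[[0,0,0],[0,0,0],[0,0,0],[0,0,0],[0,0,0],[0,0,0],[0,0,-0.05],[0,0,-0.1],[0,0,-0.118],[0,0,-0.118],[0,0,-0.118],[0,0,-0.118]],"spin":[0,0,0,0,0,0,0,0,0,0,0,0]}'
python3 - <<'E'
from h import *
d=grab('side','x'); s=arm.get_state();print(s['eef_pos'],s['width'],s['force'])
cv2.imwrite('pics/side7c.png',cv2.resize(d['pixels'][125:245,185:345],(800,600),interpolation=cv2.INTER_CUBIC))
grab('wrist','w7')
E
```

```text
t: 9.1
eef_pos: [0.5764, 0.0568, 0.0215]
ee_rot: [2.003, 1.569, 0.309]
force: [-0.2, 0.1, 0.5]
width: 0.0864
[0.57635738 0.0567942  0.02145832] 0.086956309532842 [ 0.09814944 -0.6770906  -0.22229322]
```

View pics/side7c.png

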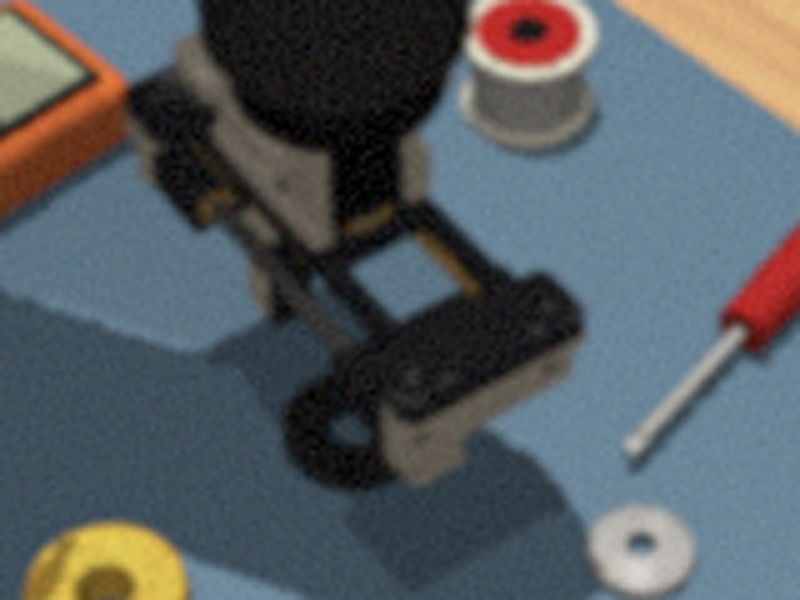

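View pics/w7.png

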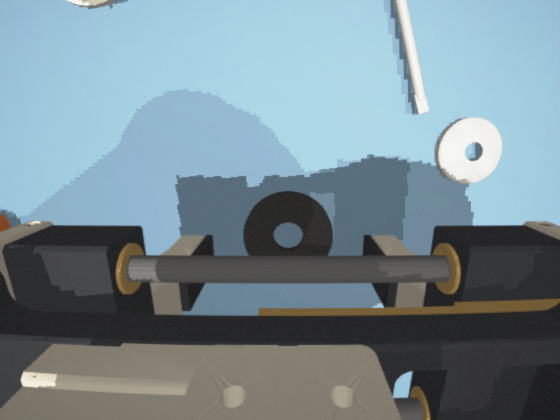

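```bash
python3 - <<'E'
from h import *
d=viewer.grab_frame('side')
s=arm.get_state();M=R.from_euler('xyz',s['ee_rot']).as_matrix();c=s['eef_pos']
print(c)
im=cv2.resize(d['pixels'][125:245,185:345],(800,600),interpolation=cv2.INTER_CUBIC)
for z,col in((.002,(0,0,255)),(.012,(0,255,0))):
    for w in(.044,.065,-.044,-.065):
        for x in(-.0095,.0095):
            P=c+M[:,2]*w+M[:,1]*x; P[2]=z; u=((proj(d,P)-[185,125])*5); print(z,w,x,u.round()); cv2.circle(im,tuple(u.astype(int)),4,col,1)
cv2.imwrite('pics/side8.png',im)
E
```

```text
[0.57606844 0.05669801 0.02118214]
0.002 0.044 -0.0095 [394. 508.]
0.002 0.044 0.0095 [433. 486.]
0.002 0.065 -0.0095 [424. 543.]
0.002 0.065 0.0095 [464. 520.]
0.002 -0.044 -0.0095 [274. 368.]
0.002 -0.044 0.0095 [313. 348.]
0.002 -0.065 -0.0095 [247. 337.]
0.002 -0.065 0.0095 [285. 317.]
0.012 0.044 -0.0095 [394. 493.]
0.012 0.044 0.0095 [433. 470.]
0.012 0.065 -0.0095 [424. 528.]
0.012 0.065 0.0095 [464. 505.]
0.012 -0.044 -0.0095 [273. 353.]
0.012 -0.044 0.0095 [312. 333.]
0.012 -0.065 -0.0095 [246. 321.]
0.012 -0.065 0.0095 [284. 302.]
```

View pics/side8.png

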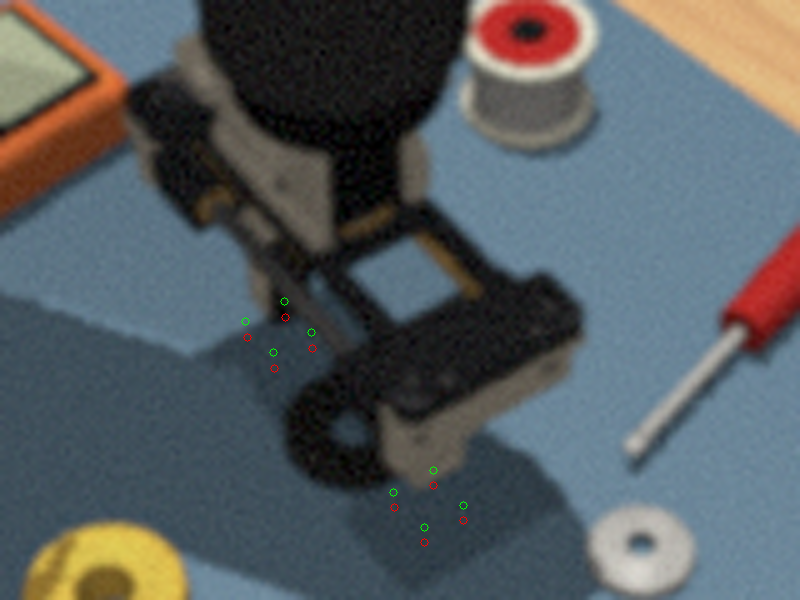

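```bash
python3 -m handwheel '{"gripper":[1,1],"travel":[[0,0,-0.004],[0,0,-0.008]],"spin":[0,0]}'; python3 -m handwheel '{"gripper":[1,1],"travel":[[0,0,-0.002],[0,0,-0.004]],"spin":[0,0]}'
```

```text
t: 9.45
eef_pos: [0.5757, 0.0566, 0.0165]
ee_rot: [2.15, 1.57, 0.456]
force: [0.6, -0.4, -0.6]
width: 0.0878
t: 9.65
eef_pos: [0.5754, 0.0564, 0.0141]
ee_rot: [-0.967, 1.571, -2.662]
force: [-0.4, -0.9, 0.5]
width: 0.0877
```

```bash
python3 -m handwheel '{"gripper":[1,1],"travel":[[0,0,-0.003],[0,0,-0.006]],"spin":[0,0]}'; python3 -m handwheel '{"gripper":[1,1],"travel":[[0,0,-0.002],[0,0,-0.004]],"spin":[0,0]}'
python3 - <<'E'
from h import *
d=viewer.grab_frame('side');s=arm.get_state();print(s['eef_pos'],s['force'],s['q'])
cv2.imwrite('pics/side9.png',cv2.resize(d['pixels'][125:245,185:345],(800,600),interpolation=cv2.INTER_CUBIC))
E
```

```text
t: 9.85
eef_pos: [0.5755, 0.0565, 0.0111]
ee_rot: [-0.94, 1.571, -2.635]
force: [0.5, -0.2, -0.3]
width: 0.0878
t: 10.05
eef_pos: [0.5755, 0.0565, 0.0091]
ee_rot: [-1.049, 1.571, -2.744]
force: [0.4, -0.8, 0.1]
width: 0.088
[0.57545466 0.05642012 0.0090018 ] [ 0.54220493  0.36452704 -0.2182876 ] [ 4.35833460e-01  4.17962688e-01 -4.45118031e-01 -3.35033546e-05
 -7.07951654e-01  1.01103147e+00]
```

View pics/side9.png

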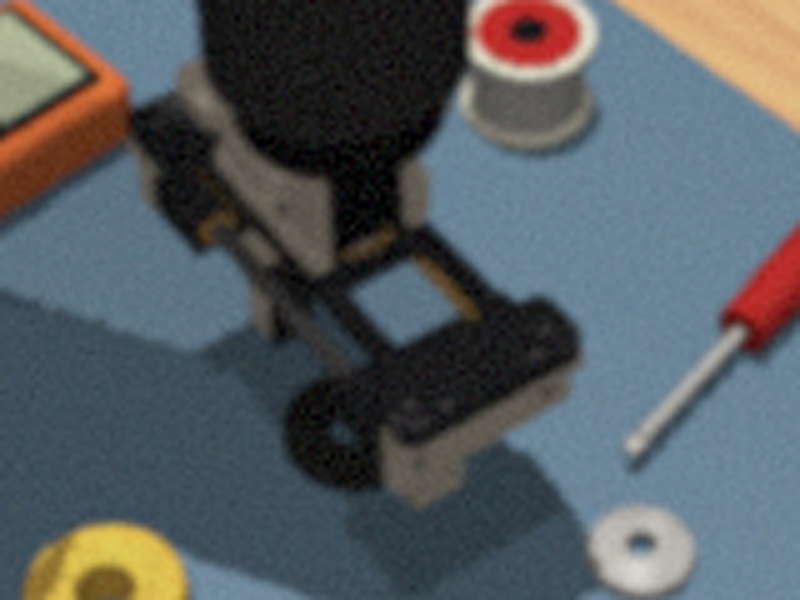

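```bash
python3 - <<'E'
from h import *
d=grab('wrist','w10');s=arm.get_state();M=R.from_euler('xyz',s['ee_rot']).as_matrix();c=s['eef_pos']
print(c,d['eye']-c,R.from_euler('xyz',d['attitude']).as_matrix().round(3))
cv2.imwrite('pics/w10c.png',cv2.resize(d['pixels'][200:350,300:500],(800,600),interpolation=cv2.INTER_CUBIC))
for w in(.044,.065):
  for x in(.0095,-.0095):
    for dz in(-.019,0,.02,.04): print(w,x,dz,proj(d,c+M[:,2]*w+M[:,1]*x+[0,0,dz]).round())
E
```

```text
[0.57543991 0.05643848 0.0091022 ] [ 0.06688408 -0.00902869  0.16768346] [[-0.123 -0.96  -0.25 ]
 [-0.992  0.119  0.031]
 [-0.     0.252 -0.968]]
0.044 0.0095 -0.019 [352. 220.]
0.044 0.0095 0 [359. 229.]
0.044 0.0095 0.02 [368. 241.]
0.044 0.0095 0.04 [379. 257.]
0.044 -0.0095 -0.019 [351. 246.]
0.044 -0.0095 0 [357. 258.]
0.044 -0.0095 0.02 [365. 273.]
0.044 -0.0095 0.04 [375. 292.]
0.065 0.0095 -0.019 [383. 220.]
0.065 0.0095 0 [393. 229.]
0.065 0.0095 0.02 [406. 241.]
0.065 0.0095 0.04 [422. 256.]
0.065 -0.0095 -0.019 [381. 246.]
0.065 -0.0095 0 [390. 258.]
0.065 -0.0095 0.02 [402. 273.]
0.065 -0.0095 0.04 [417. 291.]
```

View pics/w10c.png

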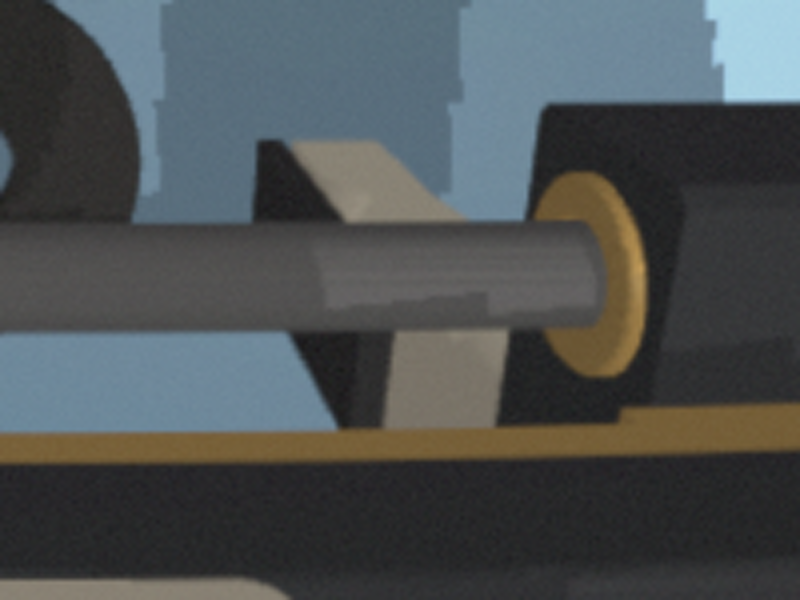

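```bash
for i in 1 ; do python3 -m handwheel '{"gripper":[1,1],"travel":[[0,0,-0.005],[0,0,-0.01]],"spin":[0,0]}'; done;  python3 -m handwheel '{"gripper":[1,1],"travel":[[0,0,-0.002],[0,0,-0.004]],"spin":[0,0]}'
```

```text
t: 10.35
eef_pos: [0.5756, 0.0565, 0.0042]
ee_rot: [2.161, 1.571, 0.466]
force: [-0.2, -0.3, -0.4]
width: 0.0877
t: 10.55
eef_pos: [0.5755, 0.0565, 0.0021]
ee_rot: [-0.965, 1.571, -2.659]
force: [0.2, -0.2, -0.4]
width: 0.0875
```

```bash
python3 -m handwheel '{"gripper":[1,1],"travel":[[0,0,-0.003],[0,0,-0.006]],"spin":[0,0]}';  python3 -m handwheel '{"gripper":[1,1],"travel":[[0,0,-0.002],[0,0,-0.004]],"spin":[0,0]}'
python3 - <<'E'
from h import *
d=viewer.grab_frame('side');s=arm.get_state();print(s['eef_pos'],s['force'])
cv2.imwrite('pics/side11.png',cv2.resize(d['pixels'][125:245,185:345],(800,600),interpolation=cv2.INTER_CUBIC))
d=grab('wrist','w11')
E
```

```text
t: 10.75
eef_pos: [0.5755, 0.0565, -0.0008]
ee_rot: [2.22, 1.571, 0.525]
force: [-0.8, 0.6, 0.3]
width: 0.0879
t: 10.95
eef_pos: [0.5755, 0.0565, -0.0028]
ee_rot: [-0.843, 1.571, -2.538]
force: [0.3, -0.3, -1.5]
width: 0.0875
[ 0.57544026  0.05645604 -0.00295846] [0.65288672 1.53703539 0.0195865 ]
```

View pics/side11.png

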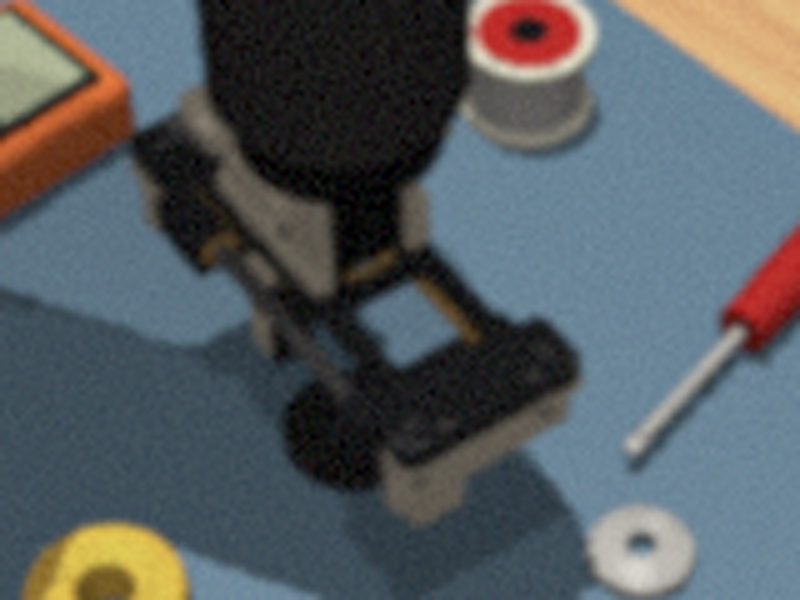

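View pics/w11.png

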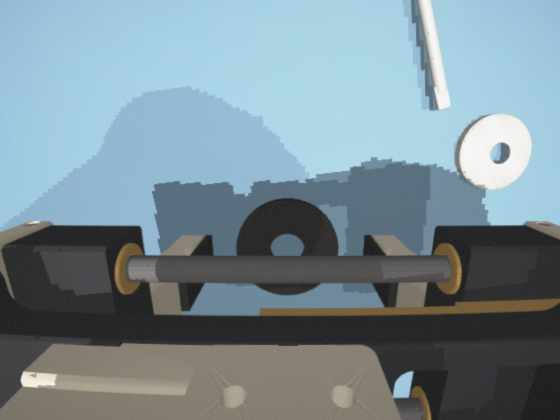

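```bash
python3 -m handwheel '{"gripper":[1,1,1],"travel":[[0,0,-0.004],[0,0,-0.008],[0,0,-0.012]],"spin":[0,0,0]}';  python3 -m handwheel '{"gripper":[1,1],"travel":[[0,0,-0.002],[0,0,-0.004]],"spin":[0,0]}'; python3 -m handwheel '{"gripper":[1,1],"travel":[[0,0,-0.002],[0,0,-0.003]],"spin":[0,0]}'
python3 - <<'E'
from h import *
d=viewer.grab_frame('side');s=arm.get_state();print(s['eef_pos'],s['force'])
cv2.imwrite('pics/side12.png',cv2.resize(d['pixels'][125:245,185:345],(800,600),interpolation=cv2.INTER_CUBIC))
E
```

```text
t: 11.35
eef_pos: [0.5755, 0.0565, -0.0089]
ee_rot: [-1.164, 1.571, -2.859]
force: [0.7, 0.3, -0.1]
width: 0.088
t: 11.55
eef_pos: [0.5756, 0.0565, -0.0091]
ee_rot: [0.901, 1.57, -0.793]
force: [-10.1, 2.1, 28.8]
width: 0.0875
t: 11.75
eef_pos: [0.5756, 0.0565, -0.0092]
ee_rot: [1.448, 1.57, -0.246]
force: [-13.4, 0.9, 37.2]
width: 0.0877
[ 0.57562848  0.05647206 -0.00915451] [-11.70853188   0.42572593  32.4239665 ]
```

View pics/side12.png

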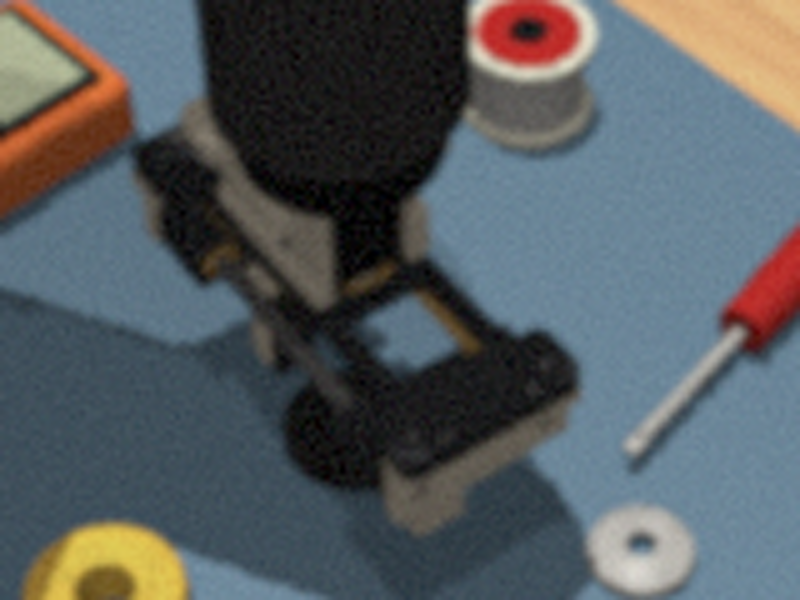

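```bash
python3 -m handwheel '{"gripper":[1,1,-1,-1,-1,-1,-1,-1,-1,-1],"travel":[[0,0,0.01],[0,0,0.01],[0,0,0.01],[0,0,0.01],[0,0,0.01],[0,0,0.01],[0,0,0.01],[0,0,0.01],[0,0,0.01],[0,0,0.01]],"spin":[0,0,0,0,0,0,0,0,0,0]}' 12
python3 - <<'E'
from h import *
d=grab('wrist','w13');s=arm.get_state();print(s['eef_pos'],s['force'],s['width'])
E
```

```text
t: 12.8
eef_pos: [0.5755, 0.0564, -0.0073]
ee_rot: [-0.62, 1.571, -2.315]
force: [0.2, 0.4, -1.3]
width: 0.0595
[ 0.57554187  0.05647761 -0.00722894] [-0.23452612  0.27746385 -0.23060258] 0.05949828330899247
```

View pics/w13.png

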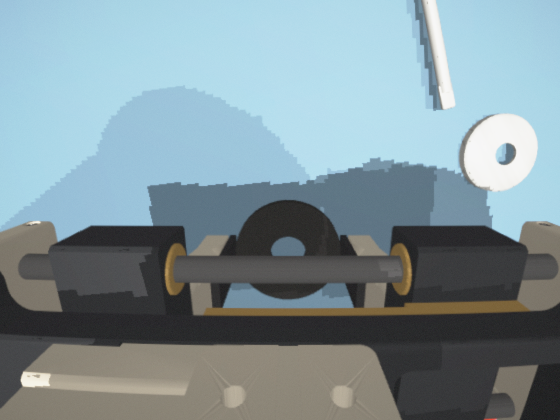

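```bash
python3 -m handwheel '{"gripper":[-1,-1,-1,-1,-1,-1,-1,-1,-1,-1,-1,-1,-1,-1],"travel":[[0,0,0.08],[0,0,0.16],[0,0,0.2],[-0.02,-0.08,0.2],[-0.035,-0.17,0.2],[-0.055,-0.26,0.2],[-0.07,-0.35,0.2],[-0.09,-0.44,0.2],[-0.11,-0.53,0.2],[-0.125,-0.61,0.2],[-0.14,-0.68,0.2],[-0.145,-0.706,0.2],[-0.145,-0.706,0.2],[-0.145,-0.706,0.2]],"spin":[0,0,0,0,0,0,0,0,0,0,0,0,0,0]}' 12
python3 - <<'E'
from h import *
d=grab('wrist','w14');s=arm.get_state();print(s['eef_pos'],s['force'],s['width'])
for P in ((.503,-.2965,.061),(.503,-.2965,.003)): print(proj(d,P))
t=grab('top','t14'); u=proj(t,(.503,-.2965,.06)).astype(int);print(u)
d=grab('side','s14'); u=proj(d,(.503,-.2965,.06)).astype(int);print(u)
cv2.imwrite('pics/s14c.png',cv2.resize(d['pixels'][u[1]-75:u[1]+60,u[0]-90:u[0]+90],(800,600),interpolation=cv2.INTER_CUBIC))
E
```

```text
t: 14.25
eef_pos: [0.503, -0.2963, 0.0926]
ee_rot: [-2.548, 1.571, 2.04]
force: [0.1, 0.4, 0.4]
width: 0.0593
[ 0.50313692 -0.29585295  0.09272531] [-0.94095526 -0.33040646 -0.8089922 ] 0.05936031704185684
[287.07620216 227.1971985 ]
[287.24899303 206.79414496]
[425 262]
[368 344]
```

View pics/w14.png

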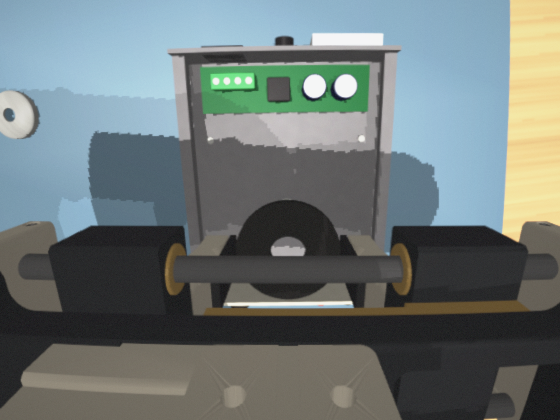

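View pics/s14c.png

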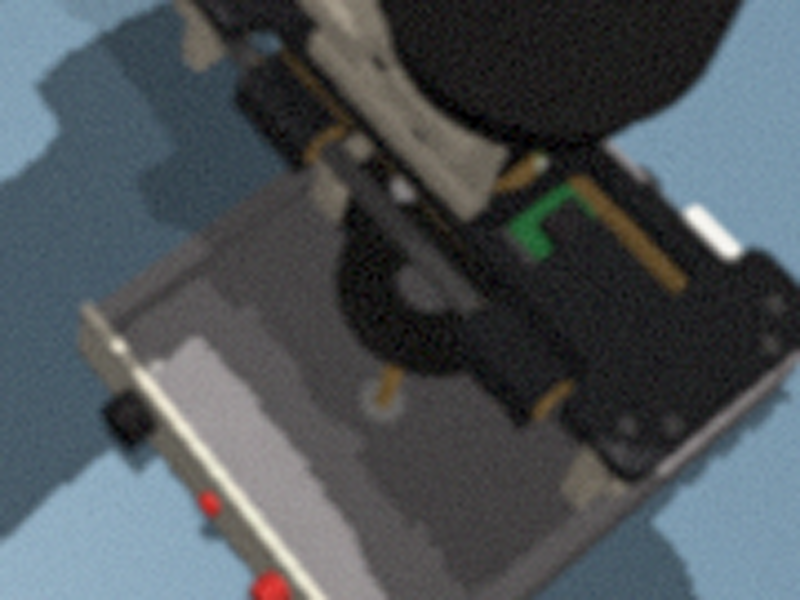

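```bash
python3 - <<'E'
from h import *
d=viewer.grab_frame('wrist')
cv2.imwrite('pics/w15c.png',cv2.resize(d['pixels'][190:310,208:368],(800,600),interpolation=cv2.INTER_CUBIC))
s=arm.get_state();print(s['eef_pos'])
x,y=s['eef_pos'][:2]
for zt in(.104,.106,.108):
  P=[proj(d,(x+a,y,zt))[1].round(1) for a in(.03,.01,-.03)];print(zt,P)
E
```

```text
[ 0.50341306 -0.2954893   0.09286142]
0.104 [np.float64(201.0), np.float64(234.9), np.float64(296.5)]
0.106 [np.float64(201.8), np.float64(236.1), np.float64(298.3)]
0.108 [np.float64(202.7), np.float64(237.4), np.float64(300.1)]
```

View pics/w15c.png

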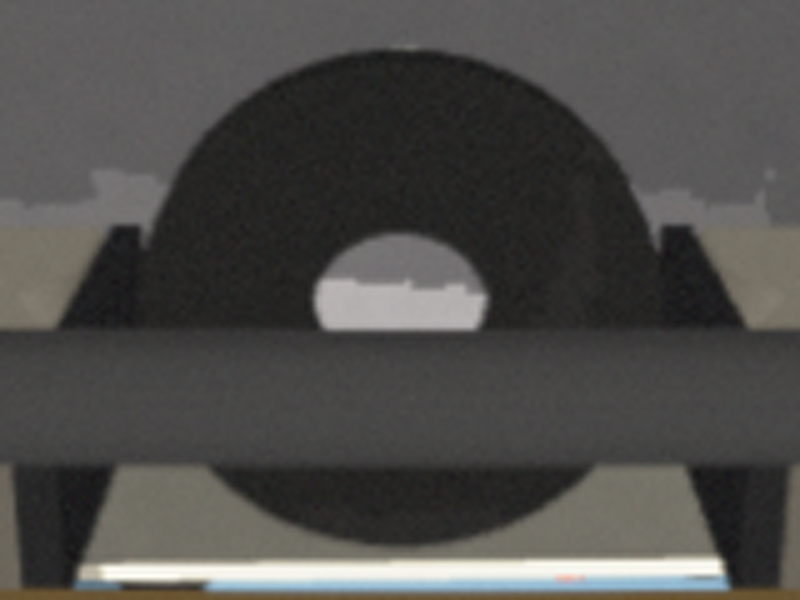

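```bash
python3 -m handwheel '{"gripper":[-1,-1,-1,-1,-1,-1,-1,-1,-1],"travel":[[0,0,-0.02],[0,0,-0.04],[0,0,-0.06],[0,0,-0.09],[0,0,-0.12],[0,0,-0.15],[0,0,-0.17],[0,0,-0.18],[0,0,-0.18]],"spin":[0,0,0,0,0,0,0,0,0]}'
python3 - <<'E'
from h import *
d=grab('wrist','w16');s=arm.get_state();print(s['eef_pos'],s['force'],s['width'])
cv2.imwrite('pics/w16c.png',cv2.resize(d['pixels'][190:310,208:368],(800,600),interpolation=cv2.INTER_CUBIC))
E
```

```text
t: 15.35
eef_pos: [0.5025, -0.2964, 0.0018]
ee_rot: [-1.649, 1.569, 2.94]
force: [-0.4, -0.0, -0.9]
width: 0.0593
[ 0.5029943  -0.29657141  0.00254999] [0.11576728 0.25895271 0.55028268] 0.05942382019012852
```

View pics/w16c.png

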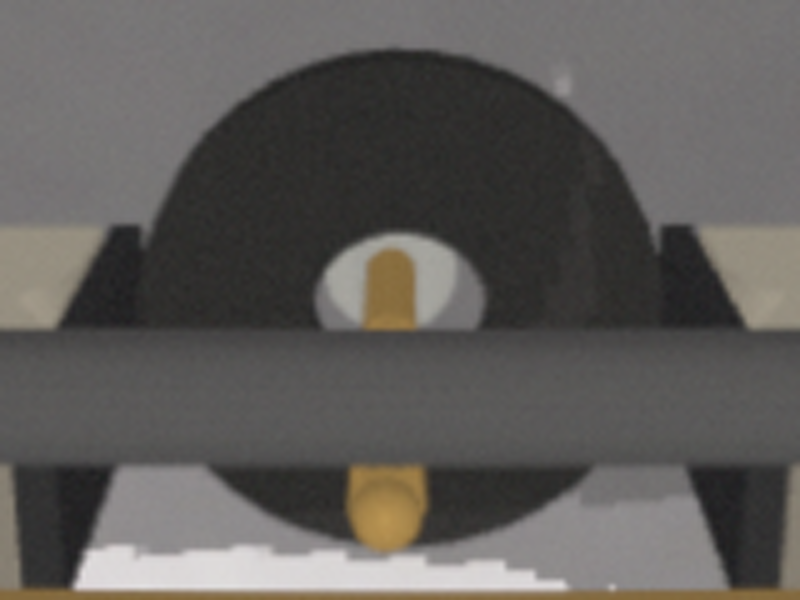

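```bash
python3 -m handwheel '{"gripper":[-1,-1,-1,-1],"travel":[[0,0.002,-0.006],[0,0.002,-0.012],[0,0.002,-0.014],[0,0.002,-0.014]],"spin":[0,0,0,0]}'
python3 - <<'E'
from h import *
d=grab('wrist','w17');s=arm.get_state();print(s['eef_pos'],s['force'],s['width'])
cv2.imwrite('pics/w17c.png',cv2.resize(d['pixels'][190:310,208:368],(800,600),interpolation=cv2.INTER_CUBIC))
E
```

```text
t: 15.8
eef_pos: [0.503, -0.2955, -0.0042]
ee_rot: [1.697, 1.571, 0.002]
force: [0.1, 1.2, 0.2]
width: 0.0594
[ 0.50306787 -0.29555244 -0.00412752] [ 0.02181681  0.0553112  -0.79866828] 0.05958292778370117
```

View pics/w17c.png

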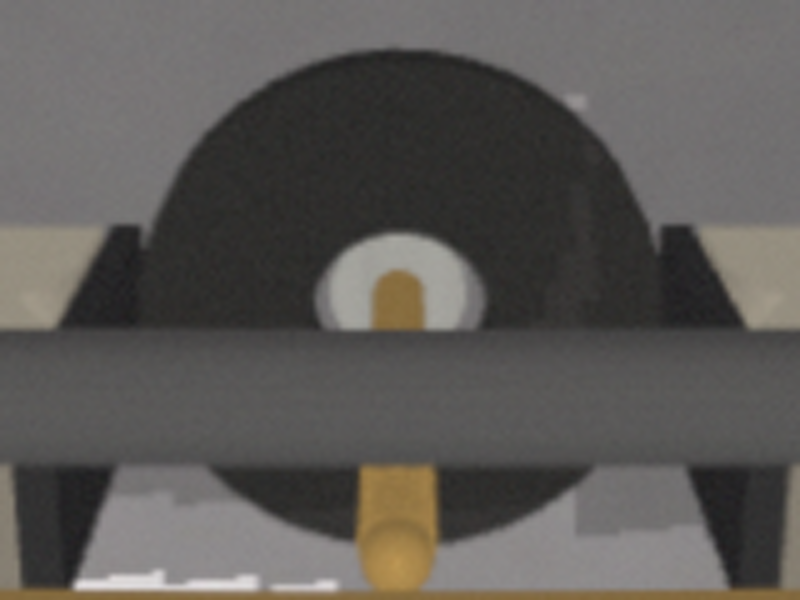

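```bash
python3 - <<'E'
from h import *
d=viewer.grab_frame('wrist')
x,y=.5031,-.2955
for a,z in((.01,.009),(.0033,.003),(0,.062),(-.0033,.06)):
  u=proj(d,(x+a,y,z));print(((u-[208,190])*5).round())
E
python3 -m handwheel '{"gripper":[0.2,0.5,0.5,0.5],"travel":[[0,0,0],[0,0,0],[0,0,0],[0,0,0]],"spin":[0,0,0,0]}'
```

```text
[381. 230.]
[389. 266.]
[389. 580.]
[394. 601.]
t: 16.3
eef_pos: [0.5031, -0.2955, -0.0042]
ee_rot: [1.471, 1.571, -0.223]
force: [0.6, 0.2, 0.4]
width: 0.0655
```

```bash
python3 -m handwheel '{"gripper":[0.5,0.5,0.5,1,1,1,1,1,1,1,1,1,1,1],"travel":[[0,0,0.08],[0,0,0.16],[0,0,0.21],[-0.02,0.08,0.21],[-0.035,0.17,0.21],[-0.05,0.26,0.21],[-0.065,0.35,0.21],[-0.08,0.44,0.21],[-0.095,0.53,0.21],[-0.11,0.61,0.21],[-0.115,0.67,0.21],[-0.1175,0.686,0.21],[-0.1175,0.686,0.21],[-0.1175,0.686,0.21]],"spin":[0,0,0,0,0,0,0,0,0,0,0,0,0,0]}' 12
python3 - <<'E'
from h import *
t=grab('top','t18')
cv2.imwrite('pics/t18c.png',cv2.resize(t['pixels'][180:320,350:490],(600,600),interpolation=cv2.INTER_CUBIC))
d=grab('wrist','w18');s=arm.get_state();print(s['eef_pos'],s['force'],s['width'])
print(proj(d,(.4443,.0473,.028)))
E
```

```text
t: 17.7
eef_pos: [0.4442, 0.0471, 0.1007]
ee_rot: [-0.965, 1.571, -2.659]
force: [-0.0, -0.7, 0.2]
width: 0.087
[0.44422596 0.04661835 0.1006588 ] [ 0.0575289   0.04618663 -0.39705244] 0.08767096697269319
[286.32604505 211.85205298]
```

View pics/w18.png

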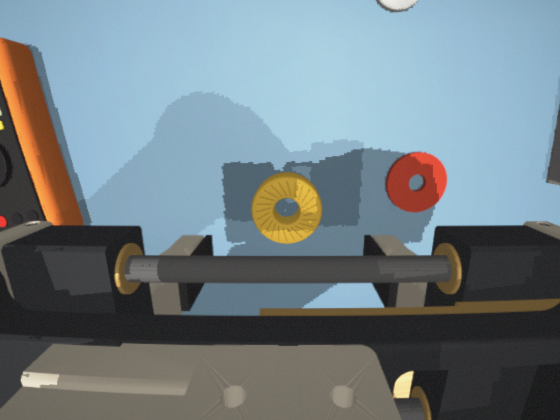

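View pics/t18c.png

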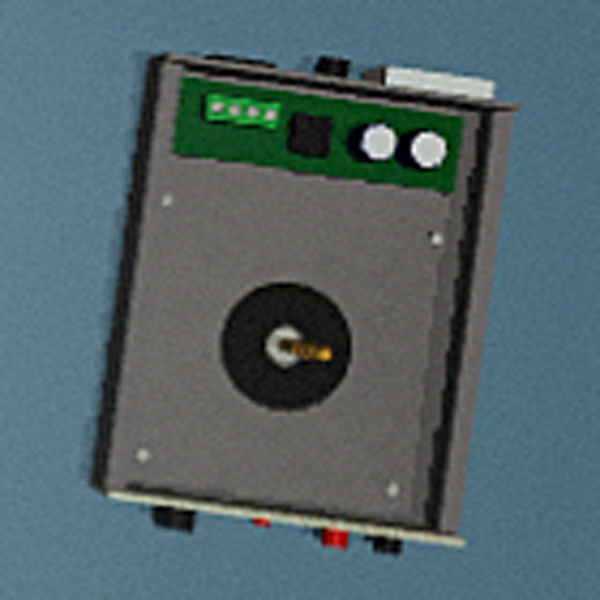

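```bash
python3 - <<'E'
from h import *
d=viewer.grab_frame('wrist');h=cv2.cvtColor(d['pixels'],cv2.COLOR_BGR2HSV).astype(int)
m=((h[...,0]>15)&(h[...,0]<35)&(h[...,1]>110)).astype(np.uint8);m[:150]=0;m[255:]=0;m[:,:230]=0;m[:,350:]=0
ys,xs=np.nonzero(m);obs=np.array([xs.min(),ys.min(),xs.max()+1,ys.max()+1]);print(obs)
# model: torus-like ring, edge radius ~5mm
r=.006;ph=np.linspace(0,2*np.pi,120)
def box(c):
    pts=[]
    for zc in(r,.028-r):
        for b in np.linspace(-np.pi/2,np.pi/2,9):
            rr=.031-r+r*np.cos(b)
            for a in ph: pts.append(proj(d,(c[0]+rr*np.cos(a),c[1]+rr*np.sin(a),zc+r*np.sin(b))))
    pts=np.array(pts);return np.r_[pts.min(0),pts.max(0)]
s=least_squares(lambda c:box(c)-obs,[.4443,.0473],diff_step=1e-3);print(s.x,s.fun)
print(arm.get_state()['eef_pos'])
E
```

```text
[251 172 322 244]
[0.44423427 0.04700241] [ 0.12335055  0.2996487  -0.12330296 -0.32515463]
[0.4442545  0.04652543 0.10065736]
```

```bash
python3 -m handwheel '{"gripper":[1,1,1,1,1,1,1,-1,-1,-1,-1,-1,-1,-1],"travel":[[0,0,-0.05],[0,0,-0.1],[0,0,-0.15],[0,0,-0.19],[0,0,-0.21],[0,0,-0.213],[0,0,-0.213],[0,0,-0.213],[0,0,-0.213],[0,0,-0.213],[0,0,-0.213],[0,0,-0.213],[0,0,-0.213],[0,0,-0.213]],"spin":[0,0,0,0,0,0,0,0,0,0,0,0,0,0]}' 35
python3 -m handwheel '{"gripper":[-1,-1,-1],"travel":[[0,0,0.02],[0,0,0.04],[0,0,0.04]],"spin":[0,0,0]}'
python3 - <<'E'
from h import *
d=grab('wrist','w19');s=arm.get_state();print(s['eef_pos'],s['force'],s['width'])
E
```

```text
t: 19.25
eef_pos: [0.4446, 0.0477, -0.0053]
ee_rot: [2.112, 1.57, 0.418]
force: [-2.0, -0.0, 7.5]
width: 0.0616
t: 19.55
eef_pos: [0.4451, 0.0479, 0.0157]
ee_rot: [2.181, 1.568, 0.486]
force: [0.4, -0.5, -3.7]
width: 0.0619
[0.44476557 0.04780025 0.01509337] [-0.42322469 -0.68790503 -4.27930238] 0.06150100587610968
```

View pics/w19.png

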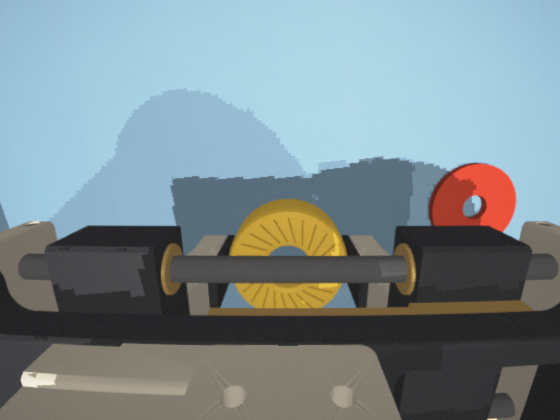

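```bash
python3 -m handwheel '{"gripper":[-1,-1,-1,-1,-1,-1,-1,-1,-1,-1,-1,-1,-1,-1,-1],"travel":[[0,0,0.06],[0,0,0.12],[0,0,0.16],[0.02,-0.07,0.16],[0.035,-0.15,0.16],[0.05,-0.24,0.16],[0.065,-0.33,0.16],[0.08,-0.42,0.16],[0.095,-0.5,0.16],[0.105,-0.57,0.16],[0.11,-0.63,0.16],[0.115,-0.67,0.16],[0.1175,-0.686,0.16],[0.1175,-0.686,0.16],[0.1175,-0.686,0.16]],"spin":[0,0,0,0,0,0,0,0,0,0,0,0,0,0,0]}' 35
python3 - <<'E'
from h import *
d=grab('wrist','w20');s=arm.get_state();print(s['eef_pos'],s['force'],s['width'])
d=grab('side','s20'); u=proj(d,(.503,-.2965,.06)).astype(int)
cv2.imwrite('pics/s20c.png',cv2.resize(d['pixels'][u[1]-75:u[1]+60,u[0]-90:u[0]+90],(800,600),interpolation=cv2.INTER_CUBIC))
E
```

```text
t: 21.1
eef_pos: [0.5025, -0.2949, 0.0938]
ee_rot: [-2.019, 1.57, 2.569]
force: [-0.7, 1.1, -3.7]
width: 0.0616
[ 0.5026815  -0.29461965  0.09402407] [ 0.12478089  0.01381628 -4.0573946 ] 0.06168143936722546
```

View pics/w20.png

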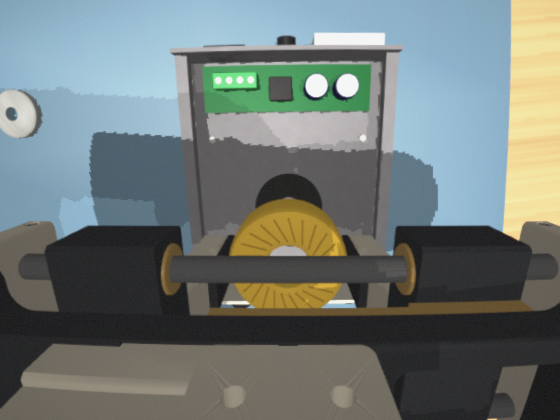

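View pics/s20c.png

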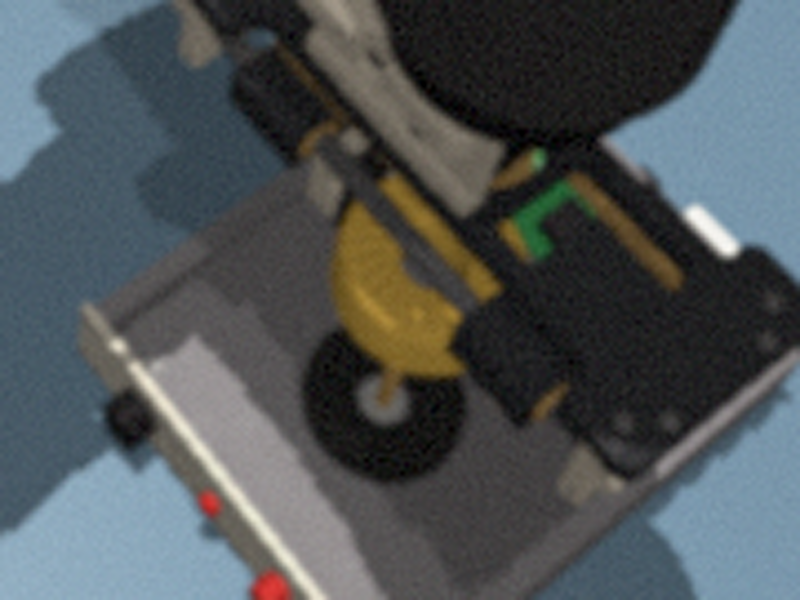

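```bash
python3 -m handwheel '{"gripper":[-1,-1,-1,-1,-1,-1,-1,-1,-1],"travel":[[0.001,-0.001,-0.02],[0.001,-0.001,-0.04],[0.001,-0.001,-0.06],[0.001,-0.001,-0.09],[0.001,-0.001,-0.12],[0.001,-0.001,-0.15],[0.001,-0.001,-0.165],[0.001,-0.001,-0.17],[0.001,-0.001,-0.17]],"spin":[0,0,0,0,0,0,0,0,0]}'
python3 - <<'E'
from h import *
d=grab('wrist','w21');s=arm.get_state();print(s['eef_pos'],s['force'],s['width'])
cv2.imwrite('pics/w21c.png',cv2.resize(d['pixels'][190:310,208:368],(800,600),interpolation=cv2.INTER_CUBIC))
E
```

```text
t: 22.1
eef_pos: [0.5034, -0.296, 0.0089]
ee_rot: [-1.503, 1.57, 3.085]
force: [-0.0, -0.7, -3.4]
width: 0.0612
[ 0.50378026 -0.29611189  0.00943824] [ 0.73665874  0.11473361 -3.02771368] 0.06150875532882395
```

View pics/w21c.png

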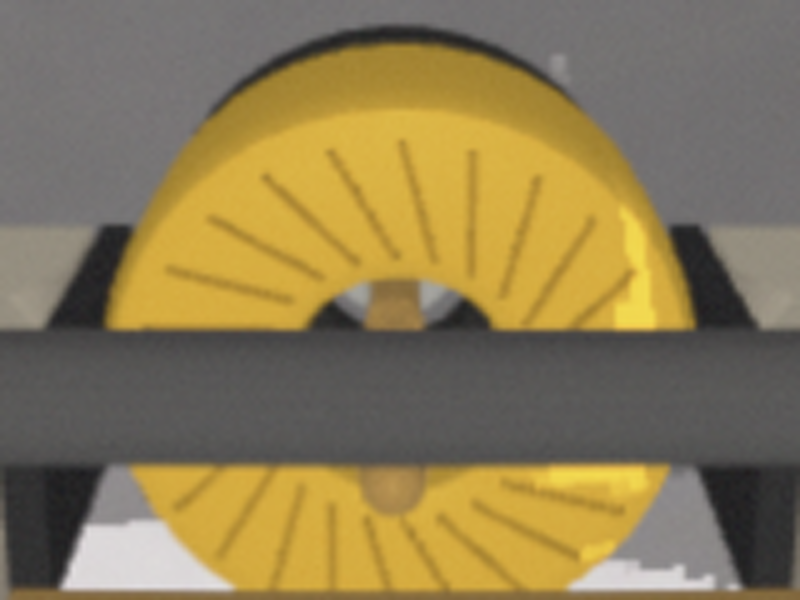

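Stud (crop col ~397) is in the middle of the transformer bore (col ~399). Lower the rest.

```bash
python3 -m handwheel '{"gripper":[-1,-1,-1,-1],"travel":[[0,0,-0.005],[0,0,-0.009],[0,0,-0.011],[0,0,-0.011]],"spin":[0,0,0,0]}'

```

```text
t: 22.55
eef_pos: [0.5036, -0.2961, 0.0039]
ee_rot: [1.445, 1.571, -0.25]
force: [-1.6, 0.9, -3.8]
width: 0.0616
```

```bash
python3 -m handwheel '{"gripper":[-1,-1,-1],"travel":[[0,0,-0.001],[0,0,-0.002],[0,0,-0.002]],"spin":[0,0,0]}'; python3 -m handwheel '{"gripper":[-1,-1],"travel":[[0,0,-0.002],[0,0,-0.002]],"spin":[0,0]}'

```

```text
t: 22.85
eef_pos: [0.5036, -0.2961, 0.0038]
ee_rot: [1.144, 1.57, -0.55]
force: [-3.3, 2.0, 6.5]
width: 0.0617
t: 23.05
eef_pos: [0.5036, -0.2961, 0.0037]
ee_rot: [1.054, 1.57, -0.64]
force: [-5.4, 4.0, 15.4]
width: 0.0615
```

```bash
python3 -m handwheel '{"gripper":[-1,0.55,0.55,0.55,0.55,0.55,0.55],"travel":[[0,0,0.002],[0,0,0.002],[0,0,0.002],[0,0,0.002],[0,0,0.06],[0,0,0.14],[0,0,0.14]],"spin":[0,0,0,0,0,0,0]}'
python3 - <<'E'
from h import *
d=grab('wrist','w22');s=arm.get_state();print(s['eef_pos'],s['force'],s['width'])
print(proj(d,(.503,-.2957,.037)),proj(d,(.4508,-.0745,.006)))
E
```

```text
t: 23.75
eef_pos: [0.5071, -0.2973, 0.0768]
ee_rot: [1.325, 1.562, -0.368]
force: [1.7, -0.1, -0.3]
width: 0.0678
[ 0.50577244 -0.29666017  0.07454503] [ 0.52556322 -0.5003351  -1.33025459] 0.06792187064922146
[285.26431976 229.61747463] [ 63.33700168 296.46205641]
```

View pics/w22.png

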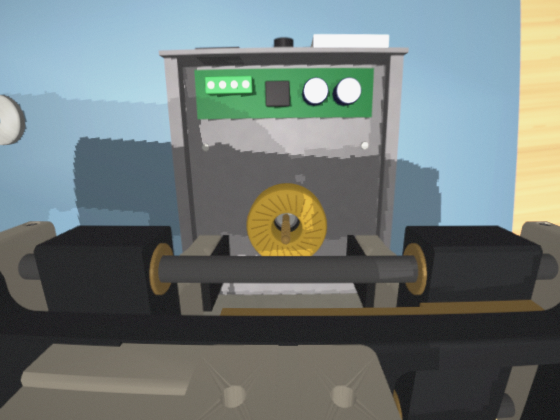

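```bash
python3 -m handwheel '{"gripper":[0.55,1,1,1,1,1,1,1,1,1],"travel":[[0,0,0.04],[-0.02,0.06,0.05],[-0.04,0.15,0.05],[-0.06,0.24,0.05],[-0.08,0.33,0.05],[-0.095,0.4,0.05],[-0.105,0.443,0.05],[-0.105,0.443,0.05],[-0.105,0.443,0.05],[-0.105,0.443,0.05]],"spin":[0,0,0,0,0,0,0,0,0,0]}' 12
python3 - <<'E'
from h import *
t=grab('top','t23')
cv2.imwrite('pics/t23c.png',cv2.resize(t['pixels'][180:320,350:490],(600,600),interpolation=cv2.INTER_CUBIC))
d=grab('wrist','w23');s=arm.get_state();print(s['eef_pos'],s['force'],s['width'])
h=cv2.cvtColor(d['pixels'],cv2.COLOR_BGR2HSV).astype(int)
m=(((h[...,0]<8)|(h[...,0]>172))&(h[...,1]>120)).astype(np.uint8);m[:140]=0;m[256:]=0;m[:,:220]=0;m[:,350:]=0
ys,xs=np.nonzero(m);obs=np.array([xs.min(),ys.min(),xs.max()+1,ys.max()+1]);print(obs)
ph=np.linspace(0,2*np.pi,120)
def box(c):
    pts=np.array([proj(d,(c[0]+.028*np.cos(a),c[1]+.028*np.sin(a),z)) for z in(0,.006) for a in ph]);return np.r_[pts.min(0),pts.max(0)]
s=least_squares(lambda c:box(c)-obs,[.4508,-.0745],diff_step=1e-3);print(s.x,s.fun)
E
```

```text
t: 24.8
eef_pos: [0.451, -0.0749, 0.0964]
ee_rot: [-1.166, 1.57, -2.861]
force: [-1.1, -0.0, 0.3]
width: 0.0875
[ 0.45102838 -0.0751974   0.09643649] [-0.1171034  -0.7900452   0.46148523] 0.08760119562836831
[257 176 317 236]
[ 0.45040224 -0.0750513 ] [-0.57887853 -0.0657672   0.57899773  0.1049729 ]
```

View pics/w23.png

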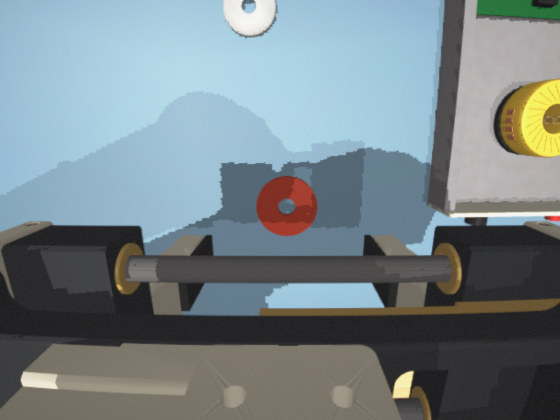

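View pics/t23c.png

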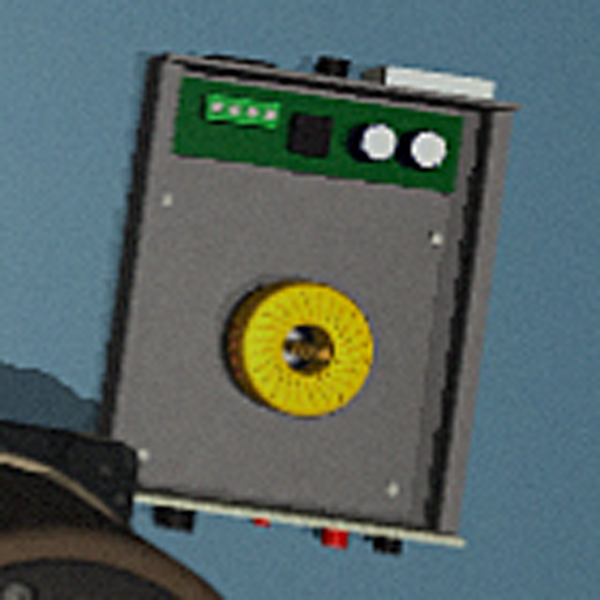

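```bash
python3 -m handwheel '{"gripper":[1,1,1,1,1,1,1,-1,-1,-1,-1,-1,-1,-1],"travel":[[-0.001,0,-0.05],[-0.001,0,-0.1],[-0.001,0,-0.15],[-0.001,0,-0.19],[-0.001,0,-0.205],[-0.001,0,-0.208],[-0.001,0,-0.208],[-0.001,0,-0.208],[-0.001,0,-0.208],[-0.001,0,-0.208],[-0.001,0,-0.208],[-0.001,0,-0.208],[-0.001,0,-0.208],[-0.001,0,-0.208]],"spin":[0,0,0,0,0,0,0,0,0,0,0,0,0,0]}' 12
python3 -m handwheel '{"gripper":[-1,-1,-1],"travel":[[0,0,0.02],[0,0,0.04],[0,0,0.04]],"spin":[0,0,0]}'
python3 - <<'E'
from h import *
d=grab('wrist','w24');s=arm.get_state();print(s['eef_pos'],s['force'],s['width'])
E
```

```text
t: 26.3
eef_pos: [0.4507, -0.0744, -0.007]
ee_rot: [1.796, 1.57, 0.101]
force: [-0.3, 0.6, 4.9]
width: 0.055
t: 26.6
eef_pos: [0.4516, -0.0743, 0.0144]
ee_rot: [1.889, 1.568, 0.195]
force: [-0.4, 0.3, -0.6]
width: 0.0548
[ 0.45130009 -0.07434178  0.01376243] [-0.26729436  0.42782843  0.34642417] 0.05491160413568501
```

View pics/w24.png

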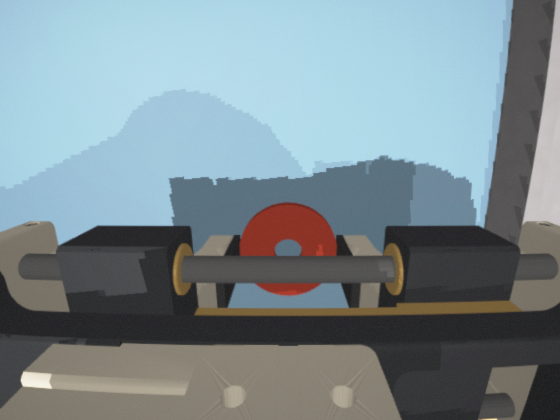

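```bash
python3 -m handwheel '{"gripper":[-1,-1,-1,-1,-1,-1,-1,-1,-1,-1,-1,-1],"travel":[[0,0,0.07],[0,0,0.14],[0.01,-0.03,0.16],[0.03,-0.11,0.16],[0.05,-0.2,0.16],[0.07,-0.29,0.16],[0.09,-0.37,0.16],[0.1,-0.42,0.16],[0.104,-0.442,0.16],[0.104,-0.442,0.16],[0.104,-0.442,0.16],[0.104,-0.442,0.16]],"spin":[0,0,0,0,0,0,0,0,0,0,0,0]}' 12
python3 - <<'E'
from h import *
d=grab('wrist','w25');s=arm.get_state();print(s['eef_pos'],s['force'],s['width'])
cv2.imwrite('pics/w25c.png',cv2.resize(d['pixels'][190:310,208:368],(800,600),interpolation=cv2.INTER_CUBIC))
x,y,z=s['eef_pos']
for a in(.028,.008,-.028): print((proj(d,(x+a,y,z+.0135))-[208,190])*5)
E
```

```text
t: 27.85
eef_pos: [0.5023, -0.2945, 0.0928]
ee_rot: [-2.562, 1.571, 2.027]
force: [0.7, 0.1, -0.4]
width: 0.0549
[ 0.50247002 -0.29448335  0.09295791] [0.44216261 0.70523509 0.25060865] 0.05469740631761648
[360.61787167  76.78095908]
[383.48491103 247.53281474]
[421.17164185 527.98022983]
```

View pics/w25c.png

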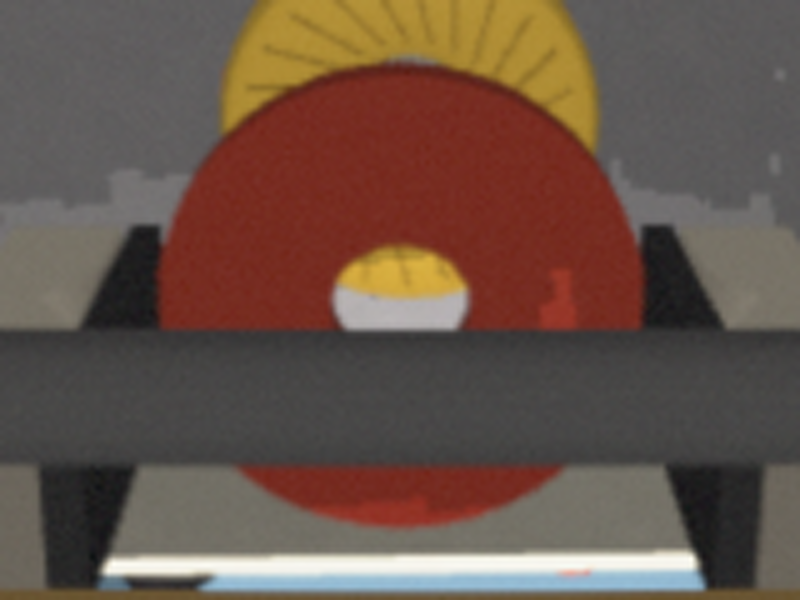

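```bash
python3 -m handwheel '{"gripper":[-1,-1,-1,-1,-1,-1,-1],"travel":[[0.001,-0.002,-0.02],[0.001,-0.002,-0.04],[0.001,-0.002,-0.06],[0.001,-0.002,-0.08],[0.001,-0.002,-0.1],[0.001,-0.002,-0.11],[0.001,-0.002,-0.11]],"spin":[0,0,0,0,0,0,0]}'
python3 - <<'E'
from h import *
d=grab('wrist','w26');s=arm.get_state();print(s['eef_pos'],s['force'],s['width'])
cv2.imwrite('pics/w26c.png',cv2.resize(d['pixels'][190:310,208:368],(800,600),interpolation=cv2.INTER_CUBIC))
E
```

```text
t: 28.6
eef_pos: [0.5024, -0.2964, 0.0366]
ee_rot: [-1.682, 1.569, 2.906]
force: [0.5, 0.4, 0.1]
width: 0.0546
[ 0.50281365 -0.29656746  0.03728687] [ 0.05095932 -0.62600358 -0.2379455 ] 0.0553117090886975
```

View pics/w26c.png

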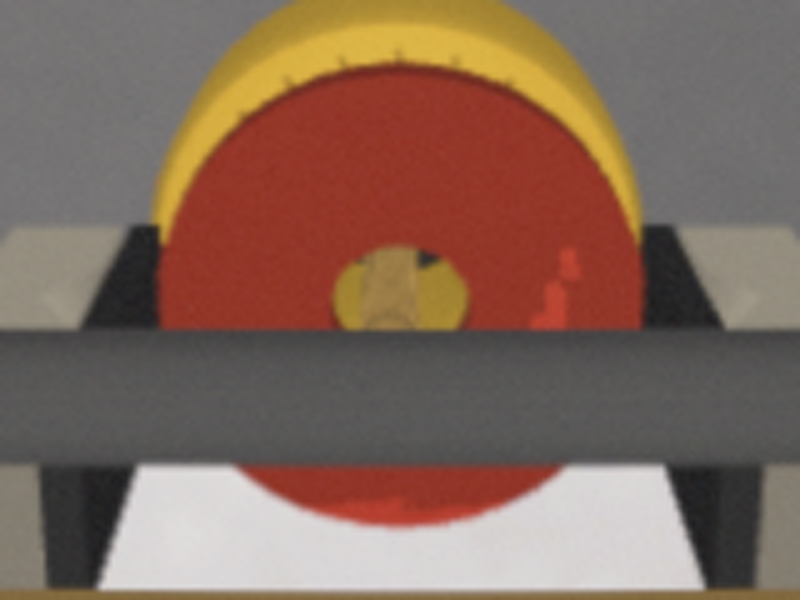

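```bash
python3 -m handwheel '{"gripper":[-1,-1,-1,-1],"travel":[[0,0.002,-0.004],[0,0.002,-0.009],[0,0.002,-0.013],[0,0.002,-0.013]],"spin":[0,0,0,0]}'
python3 - <<'E'
from h import *
d=grab('wrist','w27');s=arm.get_state();print(s['eef_pos'],s['force'],s['width'])
cv2.imwrite('pics/w27c.png',cv2.resize(d['pixels'][190:310,208:368],(800,600),interpolation=cv2.INTER_CUBIC))
E
```

```text
t: 29.05
eef_pos: [0.5029, -0.2955, 0.0311]
ee_rot: [-1.976, 1.571, 2.612]
force: [-0.3, 0.2, -0.6]
width: 0.0552
[ 0.502989   -0.29551979  0.03123481] [-0.37729024 -0.70331401 -0.30250418] 0.05452371713065926
```

View pics/w27c.png

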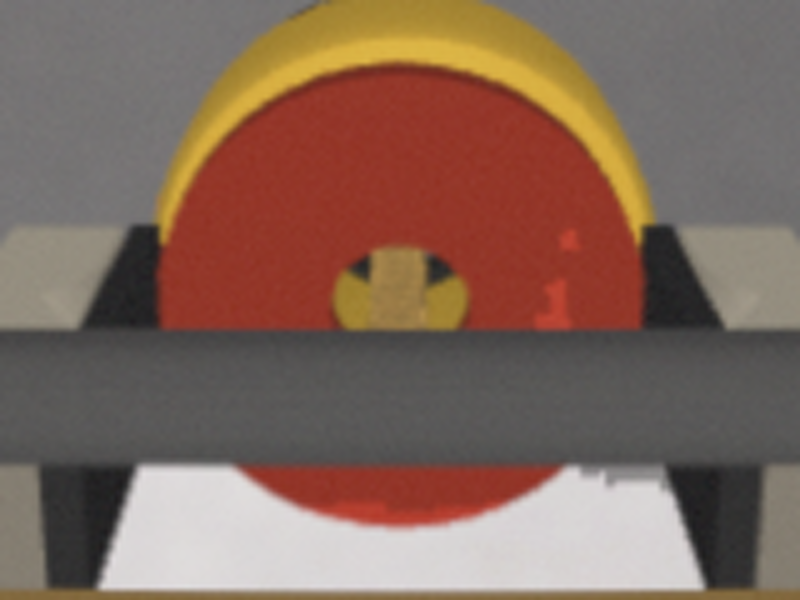

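```bash
python3 -m handwheel '{"gripper":[-1,-1,-1],"travel":[[0,0,-0.002],[0,0,-0.003],[0,0,-0.003]],"spin":[0,0,0]}'
```

```text
t: 29.4
eef_pos: [0.5031, -0.2956, 0.0301]
ee_rot: [1.209, 1.57, -0.486]
force: [-0.1, 0.9, 2.8]
width: 0.0552
```

```bash
python3 -m handwheel '{"gripper":[0.5,0.5,0.5,0.5,0.5,0.5,0.5],"travel":[[0,0,0],[0,0,0],[0,0,0.0],[0,0,0.03],[0,0,0.09],[0,0,0.13],[0,0,0.13]],"spin":[0,0,0,0,0,0,0]}'
python3 - <<'E'
from h import *
d=grab('wrist','w28');s=arm.get_state();print(s['eef_pos'],s['force'],s['width'])
E
```

```text
t: 30.1
eef_pos: [0.505, -0.2962, 0.0978]
ee_rot: [1.368, 1.566, -0.326]
force: [0.4, 1.2, 0.3]
width: 0.0658
[ 0.50396888 -0.29575806  0.09615004] [ 0.46169105  0.01461606 -0.16883099] 0.06600887855188597
```

View pics/w28.png

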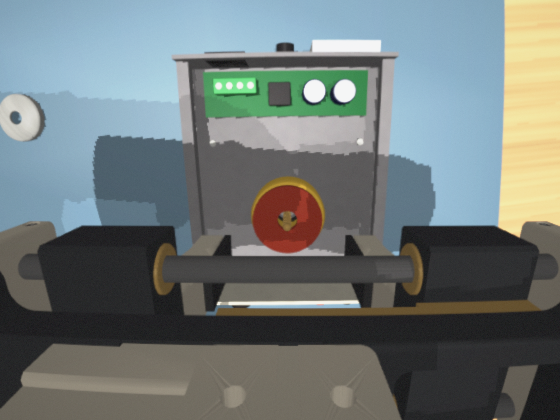

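```bash
python3 -m handwheel '{"gripper":[0.5,0.5,0.4,0.4,0.4,0.4,0.4,0.4,0.4,0.4,0.4],"travel":[[0.03,0.06,0],[0.06,0.13,0],[0.1,0.2,0],[0.14,0.28,0],[0.17,0.35,0],[0.2,0.41,0],[0.22,0.445,0],[0.23,0.46,0],[0.23,0.46,0],[0.23,0.46,0],[0.23,0.46,0]],"spin":[0,0,0,0,0,0,0,0,0,0,0]}' 12
python3 - <<'E'
from h import *
t=grab('top','t29')
cv2.imwrite('pics/t29c.png',cv2.resize(t['pixels'][180:320,350:490],(600,600),interpolation=cv2.INTER_CUBIC))
d=grab('wrist','w29');s=arm.get_state();print(s['eef_pos'],s['force'],s['width'])
h=cv2.cvtColor(d['pixels'],cv2.COLOR_BGR2HSV).astype(int)
m=((h[...,1]<40)&(h[...,2]>130)).astype(np.uint8);m[:160]=0;m[256:]=0;m[:,:240]=0;m[:,335:]=0
ys,xs=np.nonzero(m);obs=np.array([xs.min(),ys.min(),xs.max()+1,ys.max()+1]);print(obs)
ph=np.linspace(0,2*np.pi,120)
def box(c):
    pts=np.array([proj(d,(c[0]+.021*np.cos(a),c[1]+.021*np.sin(a),z)) for z in(0,.006) for a in ph]);return np.r_[pts.min(0),pts.max(0)]
s=least_squares(lambda c:box(c)-obs,[.618,-.0655],diff_step=1e-3);print(s.x,s.fun)
E
```

```text
t: 31.25
eef_pos: [0.6173, -0.0667, 0.0946]
ee_rot: [-1.32, 1.57, -3.016]
force: [0.4, 0.5, -0.4]
width: 0.0614
[ 0.61757436 -0.06655549  0.09484495] [-0.39848974 -0.62253447 -0.26558734] 0.06122549494144488
[240 170 309 229]
[ 0.62544205 -0.05626605] [ 11.28463493   5.95947831 -11.25420404  -6.79120286]
```

View pics/w29.png

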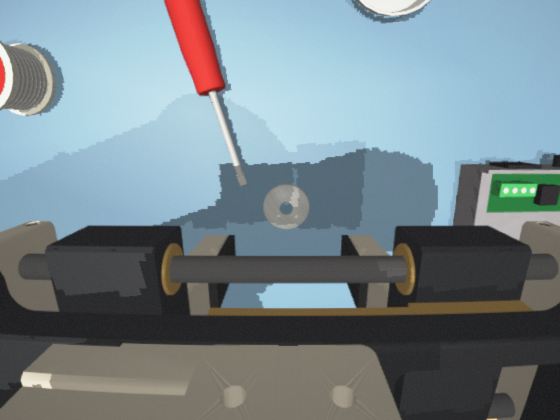

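View pics/t29c.png

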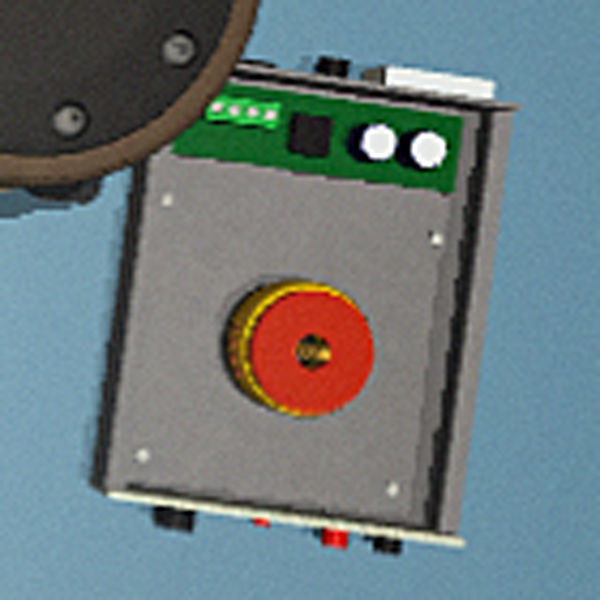

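```bash
python3 - <<'E'
from h import *
d=viewer.grab_frame('wrist');s=arm.get_state();print(s['eef_pos'])
h=cv2.cvtColor(d['pixels'],cv2.COLOR_BGR2HSV).astype(int)
m=((h[...,1]<60)&(h[...,2]>100)).astype(np.uint8);m[:178]=0;m[238:]=0;m[:,:256]=0;m[:,320:]=0
n,l,st,_=cv2.connectedComponentsWithStats(m);k=1+st[1:,4].argmax();x,y,w,hh,_=st[k];obs=np.array([x,y,x+w,y+hh]);print(obs)
ph=np.linspace(0,2*np.pi,120)
def box(c):
    pts=np.array([proj(d,(c[0]+.021*np.cos(a),c[1]+.021*np.sin(a),z)) for z in(0,.006) for a in ph]);return np.r_[pts.min(0),pts.max(0)]
s=least_squares(lambda c:box(c)-obs,[.618,-.0655],diff_step=1e-3);print(s.x,s.fun)
E
```

```text
[ 0.61771828 -0.06641016  0.09488852]
[263 183 310 230]
[ 0.61728191 -0.06604543] [ 0.42488021  0.56910217 -0.42478456 -0.62168919]
```

```bash
python3 -m handwheel '{"gripper":[0.25,0.25,0.25,0.25,0.25,0.25,0.25,0.25,0.25,0.25,0.25],"travel":[[-0.0005,0.0005,0],[-0.0005,0.0005,0],[-0.0005,0.0005,-0.02],[-0.0005,0.0005,-0.06],[-0.0005,0.0005,-0.1],[-0.0005,0.0005,-0.14],[-0.0005,0.0005,-0.17],[-0.0005,0.0005,-0.19],[-0.0005,0.0005,-0.2],[-0.0005,0.0005,-0.204],[-0.0005,0.0005,-0.204]],"spin":[0.15,0.3,0.45,0.5,0.5,0.5,0.5,0.5,0.5,0.5,0.5]}' 15
python3 - <<'E'
from h import *
d=grab('wrist','w30');s=arm.get_state();print(s['eef_pos'],s['force'],s['width'])
E
```

```text
t: 32.5
eef_pos: [0.6181, -0.0653, -0.0069]
ee_rot: [1.341, 1.57, 0.039]
force: [0.2, -0.1, 0.4]
width: 0.0545
[ 0.6182162  -0.06530038 -0.0066317 ] [-0.23927743  0.30334152  0.14377115] 0.05448317763613475
```

View pics/w30.png

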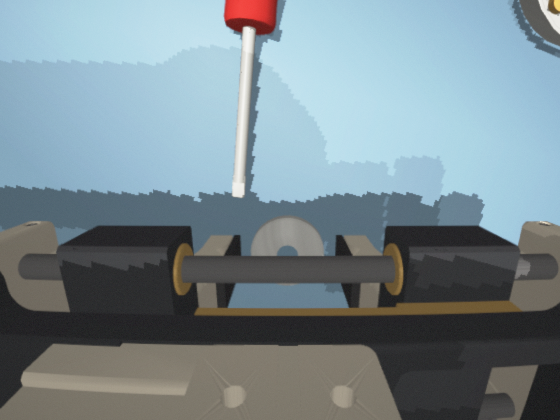

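```bash
python3 -m handwheel '{"gripper":[-1,-1,-1,-1,-1,-1,-1],"travel":[[-0.001,-0.001,0],[-0.001,-0.001,0],[-0.001,-0.001,0],[-0.001,-0.001,0],[-0.001,-0.001,0],[-0.001,-0.001,0],[-0.001,-0.001,0]],"spin":[0,0,0,0,0,0,0]}' 15
python3 -m handwheel '{"gripper":[-1,-1,-1],"travel":[[0,0,0.04],[0,0,0.08],[0,0,0.08]],"spin":[0,0,0]}'
python3 - <<'E'
from h import *
d=grab('wrist','w31');s=arm.get_state();print(s['eef_pos'],s['force'],s['width'])
E
```

```text
t: 33.25
eef_pos: [0.6176, -0.0658, -0.0068]
ee_rot: [1.225, 1.57, -0.076]
force: [-1.6, 0.7, 5.4]
width: 0.0408
t: 33.55
eef_pos: [0.6191, -0.0656, 0.0352]
ee_rot: [1.394, 1.567, 0.093]
force: [-0.5, 0.3, 0.2]
width: 0.0408
[ 0.6181067  -0.06557885  0.03379987] [-0.8697403  -0.56871644 -0.60693274] 0.04085682396050595
```

View pics/w31.png

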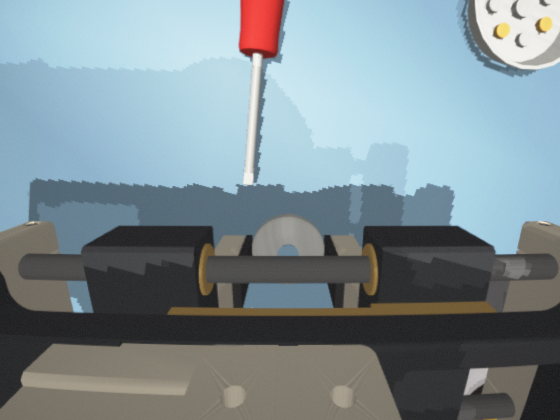

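```bash
python3 -m handwheel '{"gripper":[-1,-1,-1,-1,-1,-1,-1,-1,-1,-1,-1,-1],"travel":[[0,0,0.08],[-0.01,-0.03,0.13],[-0.05,-0.1,0.13],[-0.09,-0.18,0.13],[-0.12,-0.25,0.13],[-0.16,-0.32,0.13],[-0.19,-0.39,0.13],[-0.22,-0.44,0.13],[-0.23,-0.459,0.13],[-0.23,-0.459,0.13],[-0.23,-0.459,0.13],[-0.23,-0.459,0.13]],"spin":[0,-0.1,-0.2,-0.3,-0.4,-0.5,-0.5,-0.5,-0.5,-0.5,-0.5,-0.5]}' 15
python3 - <<'E'
from h import *
d=grab('wrist','w32');s=arm.get_state();print(s['eef_pos'],s['force'],s['width'])
cv2.imwrite('pics/w32c.png',cv2.resize(d['pixels'][190:310,208:368],(800,600),interpolation=cv2.INTER_CUBIC))
x,y,z=s['eef_pos']
for a,dz in((.021,.0075),(.021,.0135),(.006,.0165),(-.021,.0075),(-.021,.0135)): print(a,(proj(d,(x+a*.992,y-a*.124,z+dz))-[208,190])*5)
E
```

```text
t: 34.8
eef_pos: [0.5027, -0.2945, 0.0975]
ee_rot: [-1.943, 1.57, 2.646]
force: [1.1, -0.1, -0.0]
width: 0.0408
[ 0.50281145 -0.29439237  0.0975412 ] [ 0.31554398 -0.1803657  -0.69442952] 0.04064063669054963
0.021 [392.3742732  122.02095056]
0.021 [392.12054476 137.16813179]
0.006 [391.8822699  274.31248353]
-0.021 [392.09301007 452.51093003]
-0.021 [391.84884578 477.66117998]
```

View pics/w32c.png

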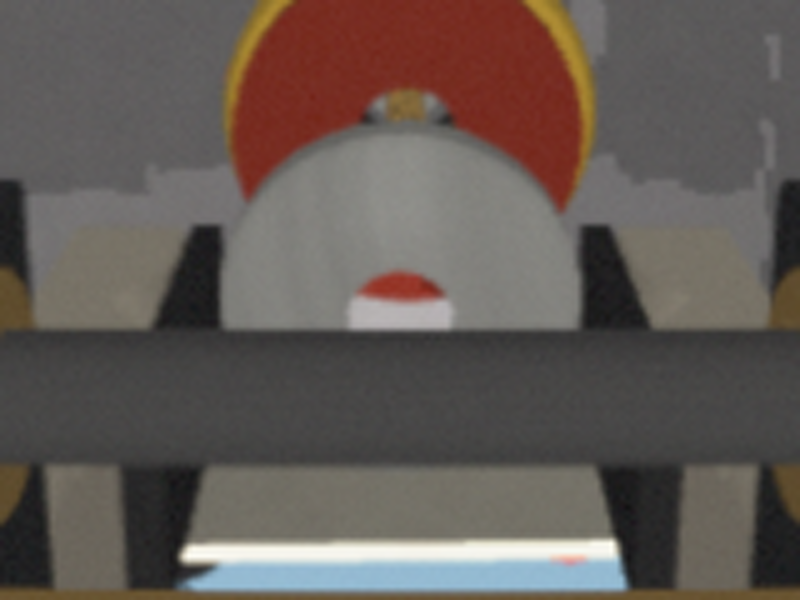

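```bash
python3 -m handwheel '{"gripper":[-1,-1,-1,-1,-1,-1],"travel":[[-0.001,-0.002,-0.02],[-0.001,-0.002,-0.04],[-0.001,-0.002,-0.06],[-0.001,-0.002,-0.078],[-0.001,-0.002,-0.078],[-0.001,-0.002,-0.078]],"spin":[0,0,0,0,0,0]}'
python3 - <<'E'
from h import *
d=grab('wrist','w33');s=arm.get_state();print(s['eef_pos'],s['force'],s['width'])
cv2.imwrite('pics/w33c.png',cv2.resize(d['pixels'][190:310,208:368],(800,600),interpolation=cv2.INTER_CUBIC))
for P in((.5027,-.2953,.062),(.5027,-.2953,.043)):print((proj(d,P)-[208,190])*5)
d=grab('side','s33'); u=proj(d,(.503,-.2965,.06)).astype(int)
cv2.imwrite('pics/s33c.png',cv2.resize(d['pixels'][u[1]-45:u[1]+45,u[0]-60:u[0]+60],(800,600),interpolation=cv2.INTER_CUBIC))
E
```

```text
t: 35.45
eef_pos: [0.5016, -0.2963, 0.0584]
ee_rot: [-1.5, 1.57, 3.088]
force: [0.2, 0.0, 0.1]
width: 0.0411
[ 0.5019756  -0.29639864  0.05881695] [-0.0437176   0.08992148  0.46834202] 0.04068752365323559
[383.56057144 273.26253747]
[385.02823224 219.15206796]
```

View pics/w33c.png

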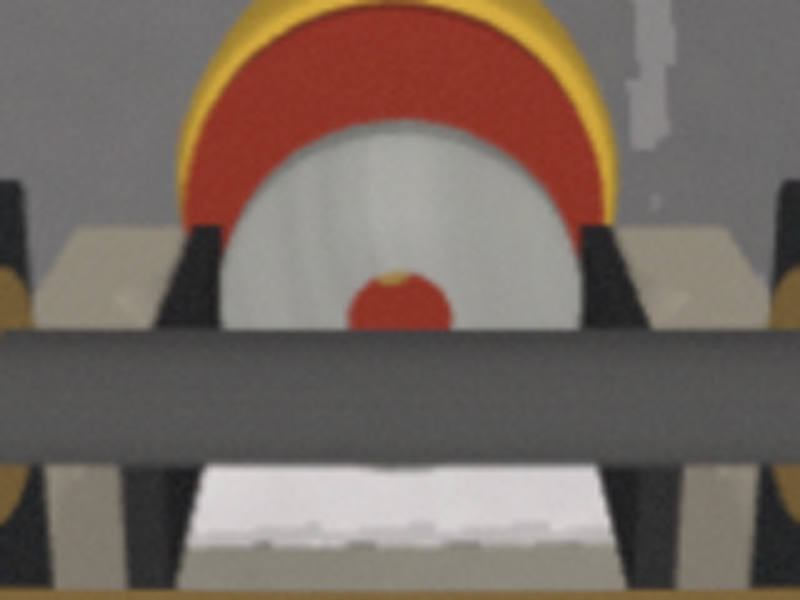

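View pics/s33c.png

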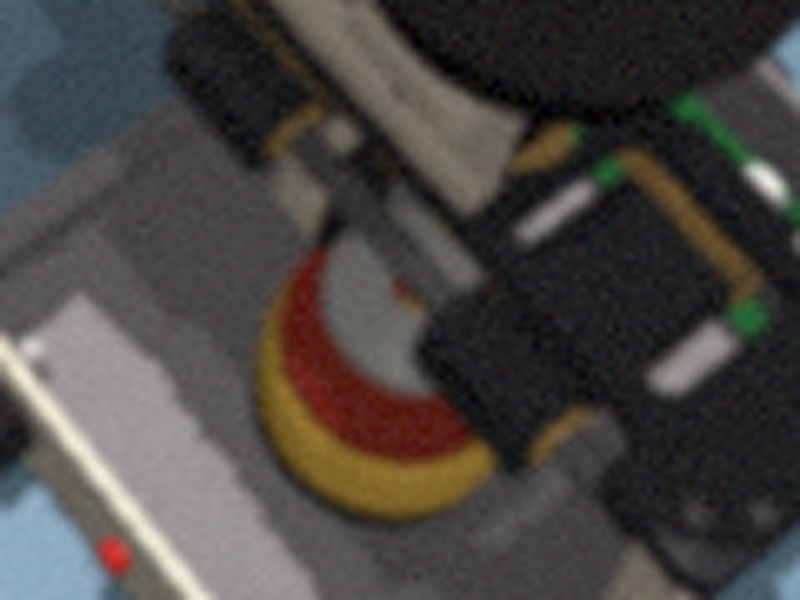

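```bash
python3 -m handwheel '{"gripper":[-1,-1,-1,-1,-1],"travel":[[0.001,0.001,-0.007],[0.001,0.001,-0.014],[0.001,0.001,-0.02],[0.001,0.001,-0.02],[0.001,0.001,-0.02]],"spin":[0,0,0,0,0]}'
python3 - <<'E'
from h import *
d=grab('wrist','w34');s=arm.get_state();print(s['eef_pos'],s['force'],s['width'])
cv2.imwrite('pics/w34c.png',cv2.resize(d['pixels'][220:280,248:328],(800,600),interpolation=cv2.INTER_CUBIC))
for P in((.5027,-.2953,.062),(.5027-.0033,-.2953,.0587),(.5027+.0033,-.2953,.0587)):print((proj(d,P)-[248,220])*10)
E
```

```text
t: 36.05
eef_pos: [0.5022, -0.2958, 0.0487]
ee_rot: [-1.666, 1.571, 2.922]
force: [1.0, 0.6, -0.0]
width: 0.0406
[ 0.50231908 -0.29579449  0.04876329] [ 0.29224208 -0.0138162  -0.00141282] 0.04091984415354589
[375.73426087 319.02248503]
[383.20450736 348.17284542]
[369.03852846 243.70914086]
```

View pics/w34c.png

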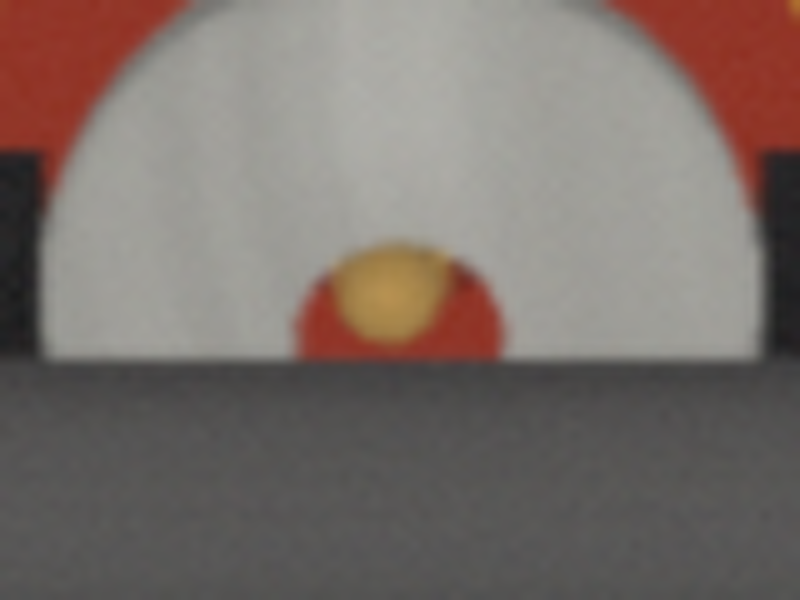

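```bash
python3 -m handwheel '{"gripper":[-1,-1,-1,-1],"travel":[[0.0015,0.001,0],[0.0015,0.001,-0.008],[0.0015,0.001,-0.013],[0.0015,0.001,-0.013]],"spin":[0,0,0,0]}'
python3 - <<'E'
from h import *
d=grab('wrist','w35');s=arm.get_state();print(s['eef_pos'],s['force'],s['width'])
cv2.imwrite('pics/w35c.png',cv2.resize(d['pixels'][220:310,228:348],(800,600),interpolation=cv2.INTER_CUBIC))
E
```

```text
t: 36.5
eef_pos: [0.5026, -0.2952, 0.0417]
ee_rot: [-1.751, 1.57, 2.838]
force: [0.7, -0.1, -0.8]
width: 0.0405
[ 0.50276943 -0.29520991  0.04192525] [ 0.32286333  0.04567975 -1.36804038] 0.04051214775458791
```

View pics/w35c.png

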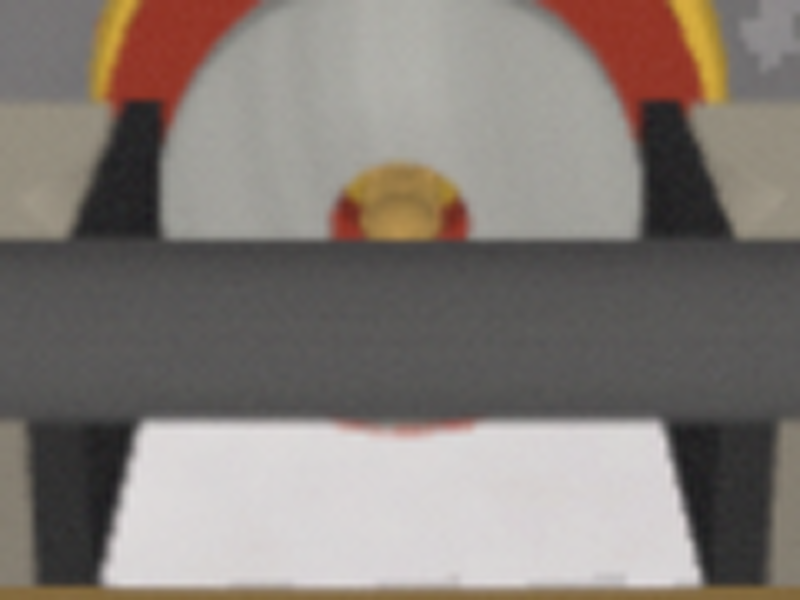

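```bash
python3 -m handwheel '{"gripper":[-1,-1,-1,-1],"travel":[[0,0,-0.005],[0,0,-0.009],[0,0,-0.01],[0,0,-0.01]],"spin":[0,0,0,0]}';python3 -m handwheel '{"gripper":[-1,-1],"travel":[[0,0,-0.001],[0,0,-0.002]],"spin":[0,0]}'
```

```text
t: 36.95
eef_pos: [0.5029, -0.2953, 0.0371]
ee_rot: [-1.659, 1.571, 2.929]
force: [0.7, -0.3, 0.6]
width: 0.0407
t: 37.15
eef_pos: [0.5031, -0.2953, 0.0363]
ee_rot: [1.49, 1.571, -0.205]
force: [0.2, 0.3, 2.7]
width: 0.0408
```

Contact (2.7 N). Press a hair, then release and retreat.

```bash
python3 -m handwheel '{"gripper":[-1,0.15,0.15,0.15,0.15,0.15,0.15,0.15,0.15],"travel":[[0,0,-0.001],[0,0,-0.0005],[0,0,0],[0,0,0],[0,0,0.02],[0,0,0.06],[0,0,0.11],[0,0,0.11],[0,0,0.11]],"spin":[0,0,0,0,0,0,0,0,0]}'
python3 - <<'E'
from h import *
d=grab('wrist','w36');s=arm.get_state();print(s['eef_pos'],s['force'],s['width'])
cv2.imwrite('pics/w36c.png',cv2.resize(d['pixels'][150:300,188:388],(800,600),interpolation=cv2.INTER_CUBIC))
E
```

```text
t: 38.05
eef_pos: [0.5036, -0.2953, 0.0924]
ee_rot: [1.522, 1.569, -0.172]
force: [-0.1, -0.3, -0.6]
width: 0.0506
[ 0.5029202  -0.2951726   0.09151027] [-0.69045757 -0.11388016  0.25622255] 0.05050466983497464
```

View pics/w36c.png

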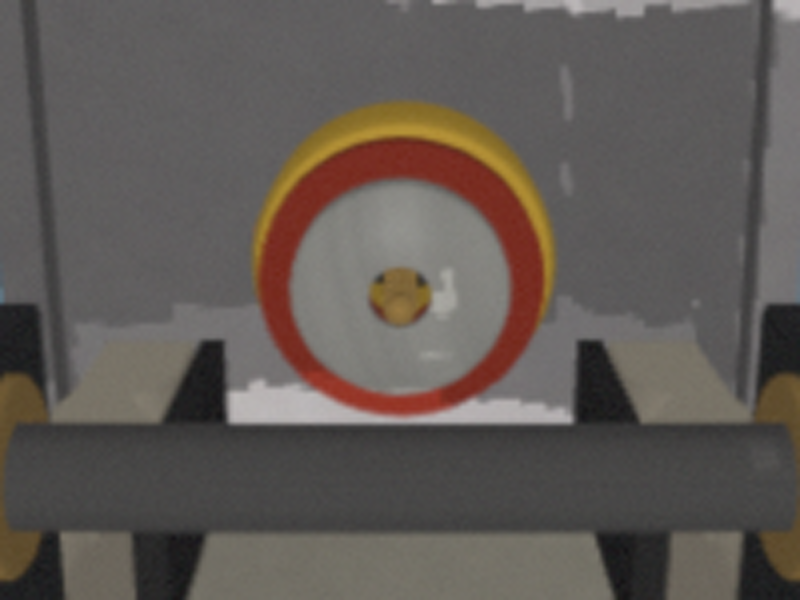

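```bash
python3 -m handwheel '{"gripper":[0.15,0.5,1,1,1,1,1,1,1,1,1],"travel":[[0,0,0.08],[0,0.05,0.16],[0,0.14,0.2],[0,0.23,0.2],[0,0.32,0.2],[0,0.41,0.2],[0,0.5,0.2],[0,0.55,0.2],[0,0.6,0.2],[0,0.6,0.2],[0,0.6,0.2]],"spin":[0,0,0,0,0,0,0,0,0,0,0]}'
python3 - <<'E'
from h import *
t=grab('top','t37');d=grab('side','s37');print(arm.get_state()['force'])
a=cv2.resize(t['pixels'][200:310,360:480],(400,367),interpolation=cv2.INTER_CUBIC)
b=cv2.resize(d['pixels'][290:400,300:420],(400,367),interpolation=cv2.INTER_CUBIC)
cv2.imwrite('pics/ts37.png',np.hstack([a,b]))
E
```

```text
t: 39.2
eef_pos: [0.5026, 0.005, 0.1906]
ee_rot: [-1.117, 1.569, -2.81]
force: [-0.0, -1.5, 0.2]
width: 0.0877
[ 0.70325279  0.5520692  -0.44808582]
```

View pics/ts37.png

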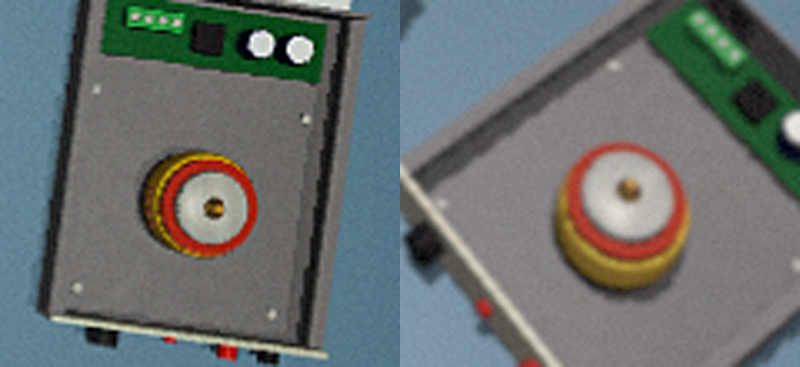

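View pics/s37.png

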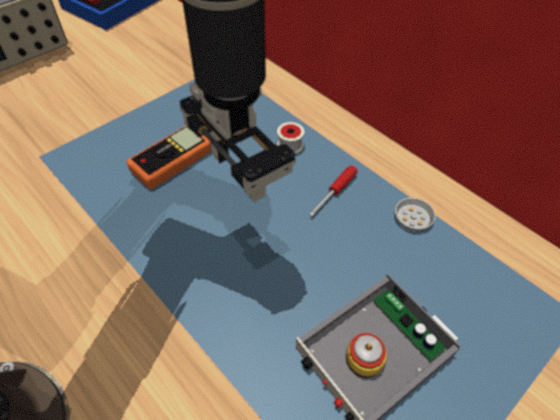

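Both fixed views show the stack level on the stud, which protrudes through the cup, and the bystanders in place.

```bash
python3 -c "
from station import arm
print(arm.job_done())"
```

```text
the job is handed in; nothing more can be done
None
```

The pad, transformer, red fibre washer and cup washer (dome up) are on the stud in that order. I let go of each part before fetching the next. I handed the job in at about 39 s of the 106 s, with the gripper open and clear of everything.

**Last checks:**
- The top, side and wrist pictures show the upper three parts concentric and level, with the stud tip standing through the cup washer.
- The pad can't be seen under the transformer in those views, but it was flat and centred in the last picture before it was covered.
- Lowering met light contact at about the expected height for the transformer (15 N), the red washer (3 N) and the cup washer (3 N). I released the pad at floor height without feeling contact.
- The multimeter, screwdriver and solder reel look untouched by eye; I did not measure them again.

**What failed or disagreed:**
- **First grasp:** my first try for the pad missed. The fingers closed above it at a reported height that should have reached it, and the pad did not move.
- **Tool point:** touching the bench with the fingertips gave a reported TCP height of −9 mm. With the stated 19 mm nose length it should have been +19 mm, a 28 mm disagreement. That touch peaked at about 37 N upward at the wrist. I used the touched value from then on, and the placing heights then agreed to within about 1 mm.
- **Grip width:** the gripper read about 1 mm narrow on the red washer (55 mm against 56 mm) and on the cup washer (41 mm against 42 mm). Both looked level in the hand.

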